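# Load the spool box on its lid stay

### The job

The spool box has a sliding lid that springs shut. By the knob of its stay arm, pull the lid open and drop the red-ringed hole (the one nearest the stay's pivot) down over the brass peg, let go so that the stay holds the box wide open, and put every small thread spool from the pocket tray into the box. Then lift the stay, let the lid come back, and drop the white-ringed hole (the one farthest from the pivot) fully down over the peg, so that the lid is left held open by just a finger's width; leave the other sewing things where they stand.

Things in the scene. Friction and masses are not known exactly. Their poses are not given: they have to be found in the camera images.
- spool_box: fixed open-topped wooden box under a sliding lid, 150 (x) x 240 (y) x 75 mm high, walls and floor 6 mm or less, standing on the table. Origin: centre of its underside; its y axis is the way the lid opens, its -x side faces the robot and carries the peg and the stay arm. As the lid opens, the mouth appears at the -y end: at lid joint 0.12 the mouth spans y from -114 to 0 mm, x from -69 to 69 mm.
- lid (a joint): slide of the lid (m): 0 shut, grows as it opens along the box's +y, stop at 0.135. A spring pulls it shut with 1.2 N at 0 and 2.6 N at 0.12, with a little damping. Lid: light wood, 150 x 240 x 7 mm, top at 84 mm above the table.
- stay_swing (a joint): turn of the stay arm about its vertical pivot on the lid's lug (rad): 0 when the arm points along the box's +y, positive when its free end swings towards the robot (box -x); stops at -0.3 and 1.0, turns freely and stays where it is left.
- stay_lift (a joint): tilt of the stay arm (rad): 0 level, which is its lower stop and fully down; positive as the free end is raised, up to 0.6; falls by its own weight. The upright knob leans with it, so lowering from 0.2 brings the knob's middle about 4 mm outwards past the holes. It must be raised at least 0.13 to carry the red-ringed hole clear over the peg.
- stay_pivot (a point): the stay's pivot on the lid, at mid-thickness of the bar (90.5 mm above the table); moves with the lid.
- stay_knob (a point): middle of the upright round black knob at the stay's free end, 195 mm from the pivot; knob 14 mm across, rising 26 mm above the bar's top face (this point is 13 mm above that face). Bar: dark steel, 22 mm wide, 5 mm thick, 210 mm from pivot to tip; its underside is 88 mm above the table when level.
- hole_red (a point): centre of the red-ringed hole in the stay, nearest the pivot: 14 mm across, 70 mm from the pivot; on the peg it holds the lid at about 0.12 (lid joint).
- hole_mid (a point): centre of the unmarked middle hole, 14 mm across, 115 mm from the pivot; not used in this job.
- hole_white (a point): centre of the white-ringed hole, farthest from the pivot: 14 mm across, 160 mm from the pivot; on the peg it holds the lid at about 0.03.
- peg_tip (a point): tip of the fixed upright brass peg on a dark steel bracket on the box's robot side, box frame (-95, 112, 96) mm: 8 mm across, standing up from 84 to 96 mm above the table, so 3 mm above the top face of the seated stay.
- pocket_tray: fixed cream tray, 170 (x) x 116 (y) x 14 mm high, with six square pockets 27 mm wide and 9 mm deep at x = -54, 0, 54 and y = -27, 27 mm of its frame; pocket floors 5 mm above the table. Origin: centre of its underside.
- spool1: small thread spool with square wooden end plates, wound with teal thread: 22 x 22 mm, 26 mm tall, plates 4 mm thick, 25 g. Origin: centre of its underside, z along its axis, x and y square to its sides. Starts standing in a pocket of the tray, sides nearly along the tray's; None if absent. May be knocked out of its pocket.
- spool2: small thread spool with square wooden end plates, wound with coral thread: 22 x 22 mm, 26 mm tall, plates 4 mm thick, 25 g. Origin: centre of its underside, z along its axis, x and y square to its sides. Starts standing in a pocket of the tray, sides nearly along the tray's; None if absent. May be knocked out of its pocket.
- spool3: small thread spool with square wooden end plates, wound with mustard thread: 22 x 22 mm, 26 mm tall, plates 4 mm thick, 25 g. Origin: centre of its underside, z along its axis, x and y square to its sides. Starts standing in a pocket of the tray, sides nearly along the tray's; None if absent. May be knocked out of its pocket.
- spool4: small thread spool with square wooden end plates, wound with navy thread: 22 x 22 mm, 26 mm tall, plates 4 mm thick, 25 g. Origin: centre of its underside, z along its axis, x and y square to its sides. Starts standing in a pocket of the tray, sides nearly along the tray's; None if absent. May be knocked out of its pocket.
- spool5: small thread spool with square wooden end plates, wound with pale mint thread: 22 x 22 mm, 26 mm tall, plates 4 mm thick, 25 g. Origin: centre of its underside, z along its axis, x and y square to its sides. Starts standing in a pocket of the tray, sides nearly along the tray's; None if absent. May be knocked out of its pocket.
- spool6: small thread spool with square wooden end plates, wound with pink thread: 22 x 22 mm, 26 mm tall, plates 4 mm thick, 25 g. Origin: centre of its underside, z along its axis, x and y square to its sides. Starts standing in a pocket of the tray, sides nearly along the tray's; None if absent. May be knocked out of its pocket.
- thread_teal: large teal thread reel standing on end, 42 mm across, 62 mm tall, in front of the box's tray end; bystander. Origin: underside centre.
- thread_gold: large mustard thread reel, same size, beyond the tray end of the box; bystander.
- pincushion: red domed pincushion, 70 mm across, 34 mm tall with pin heads to 43 mm, beyond the tray; bystander. Origin: underside centre.
Mind the look-alikes: they are no part of the job. Leave any black look-alike of the spool1 alone.

How it is judged:
By the outcome, as a careful person would: the job done as asked, in the order asked, and still so for the second after the job is handed in, with the robot touching nothing.
Of spool1, spool2, spool3, spool4, spool5, spool6 only 4 to 6 are there at a start; the rules pass over those that are not, and their reading is None.
At some moment in a run one of spool1, spool2, spool3, spool4, spool5, spool6 may be knocked a few centimetres aside while the robot is not near it.
Once in a run the grip may slacken for a moment while it holds something.
It also fails if it takes over 210 s, if anything falls off the work surface, if the arm or the gripper's body presses on something with over 40 N, if the wrist force passes 120 N, or if a joint passes its speed limit or range.

### The arm

A 6-joint arm with a two-finger parallel gripper is mounted at the origin on the work surface. World frame = base frame: x ahead of the robot, y to its left, z up, the work surface at z = 0. Lengths are in mm, angles in degrees, forces in N, time in s.
With the tool pointing down it reaches from about 350 to 875 mm from the base axis. Payload 4.2 kg.
Tool frame: the origin (TCP) lies at the centre of the arm's flange, where the gripper is bolted on; the fingertips stand 173 mm ahead of it and the grasp point (between the pads) lies 155 mm ahead of it; z points along the fingers, y is the direction in which the jaws open and shut (so a half turn about z gives the same grasp; the last joint's range is limited). The gripper opens to 85 mm and grips with 20 to 120 N. Pads are 22 mm wide; open, the fingers measure 114 mm over their backs; the gripper's body (76 mm by 85 mm) begins 54 mm behind the grasp point. The pads swing forward as they close: fully open they stand 13 mm farther back than shut.
Start: joints at [-50.959, 22.042, 0.453, 0, -68.411, -14.817], TCP at [256.46, -569.937, 404.712] pointing down, gripper open.
Joint ranges: [-179.83, 179.83], [-69.29, 118.12], [-61.27, 80.66], [-181.25, 117.63], [-171.15, -9.14], [-177.46, 177.46]. Speed limits (degrees/s): [159.86, 159.86, 180, 180, 180, 180].

### API

Orientations are given as a 3x3 rotation matrix whose columns are the frame's x, y, z axes.
In Python, from workcell import arm gives the robot as it stands. The module is installed in compiled form; this text tells all that it offers.
- The arm moves only by the tool jog_arm, never from a script. Its arguments are lists of equal length, an entry for each row: "dr": the turn, a rotation vector about the tool's x, y, z in degrees, a list of three; "travel": the shift along the tool's x, y, z in m, a list of three; "fingers": the gripper command: -1 is shut, 1 is fully open, values between are in proportion. A call has exactly 8 rows; each row is the pose to reach, as a shift and turn from the pose measured when the call began, along the tool's axes at that moment; what a row does not reach only later rows make up. A row lasts 1/12 s, in which the tool goes at most 41.7 mm and 7.16 degrees, less where a joint would pass 70% of its speed; a pose out of reach is approached as far as the arm can. A call with a gripper value outside its range is refused whole. The fingers move at their own pace and stop on an object; the grip force is fixed at half the most. Time passes only in rows, so rows that repeat a pose let the fingers close, or fill a call up. It gives the time, the measured TCP pose, the force and the opening at its end, in the units of the state.
- arm.state(): the state, without advancing time (a new reading comes with each control period).
- arm.get_image(name): name is "side" or "top"; returns a dict with "img" (400x640x3 uint8, red, green, blue), "fx", "fy", "cx", "cy" (pixels), "world_from_camera" (4x4, takes a point from camera to world coordinates). Camera axes: x right, y down, z forward; pixel columns grow to the right and rows downward; lengths in mm; the calibration is good to about 2 mm. A picture is of the moment at which its call begins. There is no depth.
- arm.sign_off(): hands the job in, once; it reports no verdict.
The state is a dict: "time": time; "joint_pos": joint angles; "qd": joint speeds; "joint_efforts": joint torques, N m; "position": TCP position; "orientation": TCP orientation; "contact_force": force on the tool from outside, world axes, zero at the start; "wrist_torque": the same for the moment, N m; "width": finger opening in mm.
Only numpy, scipy, OpenCV 4.12 (cv2) and the standard library are available. Lean on these libraries where they do the work, as an engineer would, in place of code of your own. Each camera call takes 0.05 s, during which the arm holds its last target. There are 200 camera calls.

## Working session

There is one attempt and no reset: what is moved stays moved. The work goes in short steps, Python scripts to look and compute and a tool call to move; the robot and the scene stay as the last step left them, time stands still between calls to the robot, and variables do not carry over. Pictures are saved under pics/ and viewed, about 12 in all and at most 16, crops included, and the job is handed in when it is done.

Besides the shell and the picture viewer there is one more tool, called after ">>>" as a command line: name --argument value ..., lists and objects as JSON in quotes. jog_arm: Moves the arm, as the interface text tells. Its arguments: {"type":"object","properties":{"dr":{"type":"array"},"travel":{"type":"array"},"fingers":{"type":"array"}},"required":["dr","travel","fingers"]}

```bash
mkdir -p pics; cat > h.py <<'E'
import numpy as np, cv2
from workcell import arm
def snap(cam,name,crop=None,s=1):
    d=arm.get_image(cam); im=d['img'][:,:,::-1]
    if crop: x0,y0,x1,y1=crop; im=im[y0:y1,x0:x1]
    im=cv2.resize(im,None,fx=s,fy=s,interpolation=cv2.INTER_CUBIC)
    cv2.imwrite('pics/'+name+'.png',im); return d
def ray(d,u,v,z):
    T=np.array(d['world_from_camera']); r=T[:3,:3]@np.array([(u-d['cx'])/d['fx'],(v-d['cy'])/d['fy'],1])
    t=(z-T[2,3])/r[2]; return (T[:3,3]+t*r).round(1)
def proj(d,p):
    T=np.linalg.inv(np.array(d['world_from_camera'])); c=T[:3,:3]@np.array(p)+T[:3,3]
    return (d['fx']*c[0]/c[2]+d['cx'],d['fy']*c[1]/c[2]+d['cy'])
E
python3 - <<'E'
from h import *
for c in('top','side'):
    d=snap(c,c+'0',s=1.25); print(c,d['fx'],d['cx'],d['cy'],np.array(d['world_from_camera']).round(3).tolist())
s=arm.state(); print(s)
E
```

```text
top 519.6429221265386 326.1754424163036 193.75832056052988 [[0.053, -0.978, 0.202, 360.362], [-0.999, -0.052, 0.01, -94.88], [0.001, -0.202, -0.979, 1040.435], [0.0, 0.0, 0.0, 1.0]]
side 362.93138902475096 311.3553174332882 199.77518007765372 [[-0.788, -0.301, 0.537, 142.175], [-0.615, 0.362, -0.701, 425.621], [0.016, -0.882, -0.47, 437.368], [0.0, 0.0, 0.0, 1.0]]
{'time': 0.1, 'joint_pos': array([-5.09583424e+01,  2.20869102e+01,  3.88718660e-01, -2.38733381e-02,
       -6.84103992e+01, -1.48163957e+01]), 'qd': array([-0.13518828, -0.21379842,  0.30466094,  0.12871188,  0.0051638 ,
       -0.03854003]), 'joint_efforts': array([-1.28934571e-03, -3.93316913e+01,  1.88928884e+01,  4.19798478e+00,
       -2.61266476e-03, -4.75672152e-06]), 'position': array([ 256.41261022, -569.79342284,  403.73611923]), 'orientation': array([[-9.12002292e-01, -4.10184133e-01, -8.92862942e-04],
       [-4.10185090e-01,  9.12000684e-01,  1.71604647e-03],
       [ 1.10396581e-04,  1.93127738e-03, -9.99998129e-01]]), 'contact_force': array([ 0.31471757,  1.08108633, -0.5915774 ]), 'wrist_torque': array([-0.00311005, -0.06164227, -0.0334343 ]), 'width': 85.11092108792992}
```

View pics/top0.png

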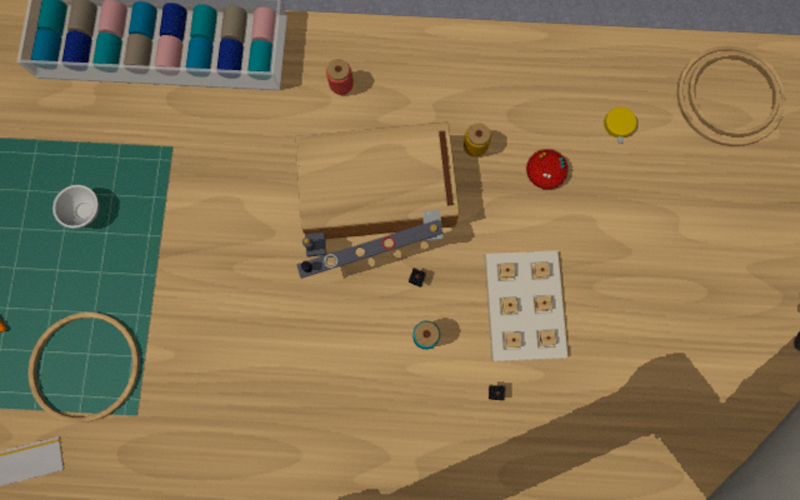

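View pics/side0.png

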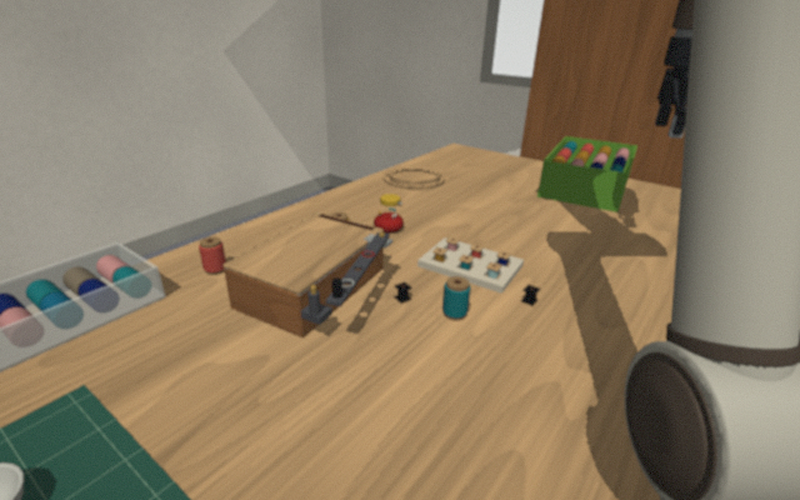

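The top view shows the shut box at about (375,180), the stay running from (433,228) to the knob at (307,267), and the peg at (309,243). All six tray pockets hold a spool, at about (507–549, 270–340). The small black spools at (417,277) and (497,392) and the big reels are look-alikes, so I'll leave them. Next I'll enlarge both areas to confirm.

```bash
python3 - <<'E'
from h import *
d=arm.get_image('top'); im=d['img'][:,:,::-1]
a=cv2.resize(im[90:230,225:385],None,fx=5,fy=4.2857,interpolation=cv2.INTER_CUBIC)
a=cv2.resize(im[90:230,225:385],(640,560),interpolation=cv2.INTER_CUBIC)
cv2.imwrite('pics/box1.png',a)
cv2.imwrite('pics/tray1.png',cv2.resize(im[190:300,370:470],(545,600),interpolation=cv2.INTER_CUBIC))
E
```

```text
(no output)
```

View pics/box1.png

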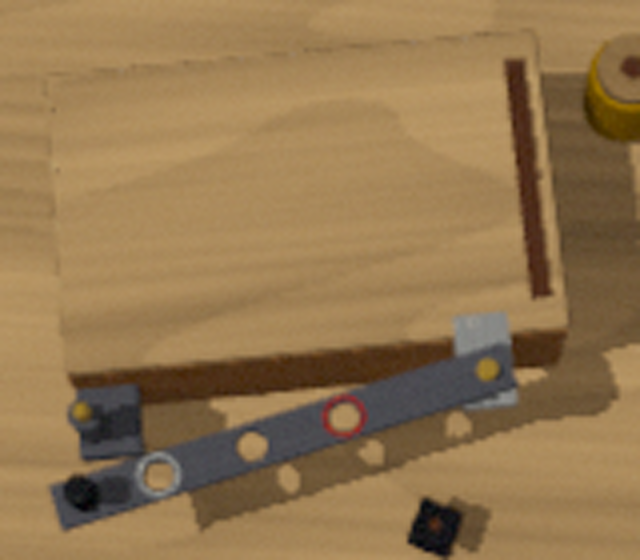

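View pics/tray1.png

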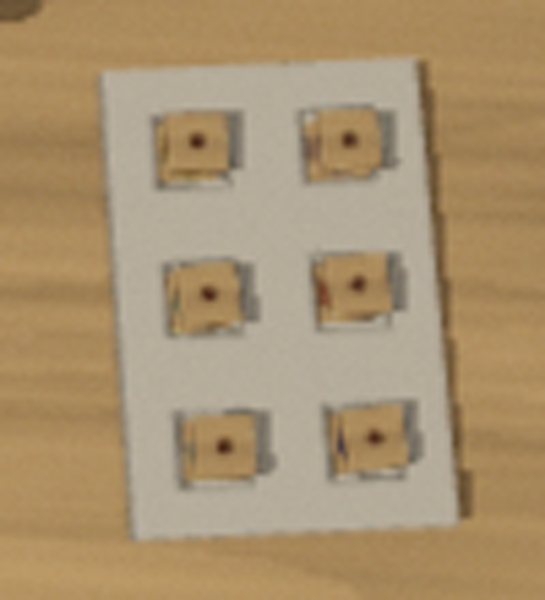

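The crop shows the pivot at crop px (488,369), red ring (344,416), white ring (159,474), knob (82,490) and peg tip (82,411). The tray crop shows six spools, with coloured thread at their edges.

```bash
python3 - <<'E'
from h import *
d=arm.get_image('top')
P={'lidTL':(48,77,84),'lidTR':(535,32,84),'lidBR':(567,328,84),'lidBL':(68,376,84),'peg':(82,409,96),'pivot':(488,368,96),'red':(344,416,93),'mid':(253,446,93),'white':(159,474,93),'knobtop':(80,491,119)}
for k,(u,v,z) in P.items(): print(k,ray(d,225+u/4-.4,90+v/4-.4,z))
for u,v in [(197,142),(348,140),(208,294),(357,285),(224,447),(375,438)]: print('sp',ray(d,370+u/5.45-.4,190+v/5.45-.4,31))
for u,v in [(103,72),(416,60),(458,522),(134,538)]: print('tray',ray(d,370+u/5.45-.4,190+v/5.45-.4,14))
E
```

```text
lidTL [717.   97.6  84. ]
lidTR [ 752.8 -137.9   84. ]
lidBR [ 604.7 -159.1   84. ]
lidBL [568.9  75.1  84. ]
peg [551.   65.2  96. ]
pivot [ 580.5 -122.2   96. ]
red [554.7 -56.4  93. ]
mid [538.3 -15.   93. ]
white [522.8  27.5  93. ]
knobtop [508.8  59.  119. ]
sp [ 533.2 -243.3   31. ]
sp [ 536.8 -297.7   31. ]
sp [ 478.4 -248.4   31. ]
sp [ 484.5 -301.5   31. ]
sp [ 424.6 -255.2   31. ]
sp [ 430.6 -308.5   31. ]
tray [ 560.4 -210.6   14. ]
tray [ 571.  -325.9   14. ]
tray [ 403.6 -341.9   14. ]
tray [ 391.8 -226.5   14. ]
```

```bash
cat >> h.py <<'E'
from scipy.spatial.transform import Rotation as Ro
A=8.6; O=np.array([660.9,-31.1,0.]); RB=Ro.from_euler('z',A,degrees=True).as_matrix()
R0=np.array([[0,-1,0],[-1,0,0],[0,0,-1.]])
def b2w(p): return O+RB@np.array(p,float)
def w2b(p): return RB.T@(np.array(p,float)-O)
def pose(g,swing=0,tilt=0,box=True):      # grasp point -> TCP pose
    R=RB@Ro.from_euler('z',swing).as_matrix()@Ro.from_euler('x',tilt).as_matrix()@R0
    return (b2w(g) if box else np.array(g,float))-155*R[:,2],R
def knob(s,swing,tilt,h=8,px=-95):        # pose gripping knob, s lid mm
    q=Ro.from_euler('z',swing).as_matrix()@Ro.from_euler('x',tilt).as_matrix()@np.array([0,195,15.5+h])
    return pose(np.array([px,-78+s,90.5])+q,swing,tilt)
def rel(*Ps):
    s=arm.state(); p,R=np.array(s['position']),np.array(s['orientation'])
    for P in Ps:
        print('dr',Ro.from_matrix(R.T@P[1]).as_rotvec(degrees=True).round(1).tolist(),'tr',(R.T@(P[0]-p)/1000).round(4).tolist()); p0,R0_=P
def st():
    s=arm.state(); R=np.array(s['orientation']); g=np.array(s['position'])+155*R[:,2]
    print('t',round(s['time'],1),'grasp world',g.round(1),'box',w2b(g).round(1),'F',np.array(s['contact_force']).round(1),'w',round(s['width'],1))
E
python3 - <<'E'
from h import *
st(); rel(pose([510,59.5,170],box=False))
P=knob(0,.218,0); print(P[0], b2w([-95,-78,0]))
for sp in [(533.2,-243.3),(536.8,-297.7),(478.4,-248.4),(484.5,-301.5),(424.6,-255.2),(430.6,-308.5)]: print(w2b([*sp,0]).round(1))
E
```

```text
t 0.2 grasp world [ 256.4 -569.6  249. ] box [-480.5 -472.   249. ] F [-0.5  0.6 -0.5] w 85.5
dr [0.1, 0.0, -74.4] tr [-0.4894, 0.4698, 0.0796]
[508.46275215  59.50874551 269.        ] [ 578.63190059 -122.42885535    0.        ]
[-158.  -190.7    0. ]
[-162.6 -245.     0. ]
[-212.9 -187.6    0. ]
[-214.9 -241.     0. ]
[-267.2 -186.2    0. ]
[-269.2 -239.8    0. ]
```

>>> jog_arm --dr '[[0, 0, -74.4], [0, 0, -74.4], [0, 0, -74.4], [0, 0, -74.4], [0, 0, -74.4], [0, 0, -74.4], [0, 0, -74.4], [0, 0, -74.4]]' --travel '[[-0.489, 0.47, 0.08], [-0.489, 0.47, 0.08], [-0.489, 0.47, 0.08], [-0.489, 0.47, 0.08], [-0.489, 0.47, 0.08], [-0.489, 0.47, 0.08], [-0.489, 0.47, 0.08], [-0.489, 0.47, 0.08]]' --fingers '[0, 0, 0, 0, 0, 0, 0, 0]'

```text
time: 0.87
position: [380.1, -260.9, 365.5]
orientation: [[-0.142, -0.99, 0.0], [-0.99, 0.142, 0.001], [-0.001, 0.0, -1.0]]
contact_force: [1.5, -0.2, -0.8]
width: 42.7
```

```bash
python3 - <<'E'
from h import *
st(); rel(pose([509,59.5,170],box=False))
E
```

```text
t 0.9 grasp world [ 380.1 -260.8  210.5] box [-312.  -185.1  210.5] F [ 1.5 -0.2 -0.8] w 42.7
dr [-0.0, 0.1, -16.7] tr [-0.3354, -0.0823, 0.0408]
```

>>> jog_arm --dr '[[0, 0, -16.7], [0, 0, -16.7], [0, 0, -16.7], [0, 0, -16.7], [0, 0, -16.7], [0, 0, -16.7], [0, 0, -16.7], [0, 0, -16.7]]' --travel '[[-0.335, -0.082, 0.041], [-0.335, -0.082, 0.041], [-0.335, -0.082, 0.041], [-0.335, -0.082, 0.041], [-0.335, -0.082, 0.041], [-0.335, -0.082, 0.041], [-0.335, -0.082, 0.041], [-0.335, -0.082, 0.041]]' --fingers '[0, 0, 0, 0, 0, 0, 0, 0]'

```text
time: 1.53
position: [503.1, 46.7, 326.6]
orientation: [[0.149, -0.989, 0.0], [-0.989, -0.149, 0.001], [-0.001, -0.0, -1.0]]
contact_force: [0.4, -0.6, 0.5]
width: 42.9
```

```bash
python3 - <<'E'
from h import *
st(); rel(pose([509,59.5,114],.218,box=False))
E
```

```text
t 1.5 grasp world [503.1  46.9 171.6] box [-144.4  100.7  171.6] F [ 0.4 -0.6  0.5] w 42.9
dr [-0.0, 0.1, -12.5] tr [-0.0117, -0.0078, 0.0576]
```

>>> jog_arm --dr '[[0, 0, -7], [0, 0, -12.5], [0, 0, -12.5], [0, 0, -12.5], [0, 0, -12.5], [0, 0, -12.5], [0, 0, -12.5], [0, 0, -12.5]]' --travel '[[-0.012, -0.008, 0], [-0.012, -0.008, 0.01], [-0.012, -0.008, 0.025], [-0.012, -0.008, 0.04], [-0.012, -0.008, 0.052], [-0.012, -0.008, 0.0575], [-0.012, -0.008, 0.0575], [-0.012, -0.008, 0.0575]]' --fingers '[0, 0, 0, 0, 0, 0, 0, 0]'

```text
time: 2.2
position: [509.4, 59.9, 269.3]
orientation: [[0.36, -0.933, 0.0], [-0.933, -0.36, 0.001], [-0.001, -0.001, -1.0]]
contact_force: [-0.0, 0.3, 0.6]
width: 42.5
```

```bash
python3 - <<'E'
from h import *
st(); snap('side','grip1',(180,170,380,290),4)
E
```

```text
t 2.2 grasp world [509.5  60.  114.3] box [-136.1  112.7  114.3] F [-0.   0.3  0.6] w 42.5
```

View pics/grip1.png

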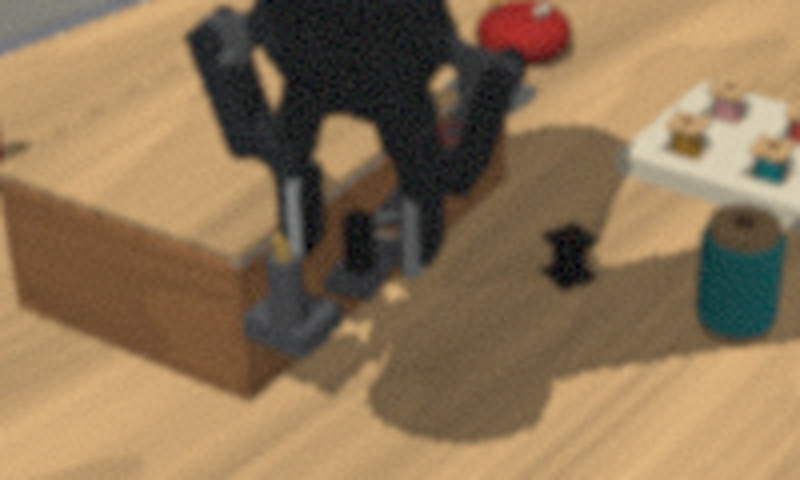

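The knob, at crop (358,240), stands between the two pads at (295,215) and (412,235), so I'll close.

>>> jog_arm --dr '[[0, 0, 0], [0, 0, 0], [0, 0, 0], [0, 0, 0], [0, 0, 0], [0, 0, 0], [0, 0, 0], [0, 0, 0]]' --travel '[[0, 0, 0], [0, 0, 0], [0, 0, 0], [0, 0, 0], [0, 0, 0], [0, 0, 0], [0, 0, 0], [0, 0, 0]]' --fingers '[-1, -1, -1, -1, -1, -1, -1, -1]'

```text
time: 2.92
position: [509.6, 60.0, 269.9]
orientation: [[0.36, -0.933, 0.002], [-0.933, -0.36, 0.001], [-0.001, -0.002, -1.0]]
contact_force: [0.0, 0.2, 1.2]
width: 12.0
```

```bash
python3 - <<'E'
from h import *
st()
print('lift'); rel(*[knob(0,.218,t) for t in (0,.08,.16,.24)])
print('pull'); rel(*[knob(s,w,.24) for s,w in((20,.19),(40,.15),(60,.12),(80,.08),(100,.04),(122,0))])
E
```

```text
t 2.9 grasp world [509.9  60.2 114.9] box [-135.7  112.8  114.9] F [0.  0.2 1.2] w 12.0
lift
dr [-0.1, 0.0, 0.0] tr [0.0, 0.0012, 0.0009]
dr [-0.1, -4.6, 0.0] tr [0.0149, 0.0012, -0.0142]
dr [-0.1, -9.1, 0.0] tr [0.0309, 0.0012, -0.028]
dr [-0.1, -13.7, 0.0] tr [0.048, 0.0012, -0.0404]
pull
dr [0.1, -13.7, 1.6] tr [0.0285, -0.0073, -0.0404]
dr [0.3, -13.7, 3.9] tr [0.0093, -0.0175, -0.0403]
dr [0.6, -13.7, 5.6] tr [-0.0099, -0.0262, -0.0403]
dr [0.8, -13.7, 7.9] tr [-0.0287, -0.0364, -0.0403]
dr [1.1, -13.7, 10.2] tr [-0.0473, -0.0465, -0.0403]
dr [1.4, -13.6, 12.5] tr [-0.0676, -0.0571, -0.0402]
```

>>> jog_arm --dr '[[0, -2.3, 0], [0, -4.6, 0], [0, -6.8, 0], [0, -9.1, 0], [0, -11.4, 0], [0, -13.7, 0], [0, -13.7, 0], [0, -13.7, 0]]' --travel '[[0.0073, 0, -0.0076], [0.0149, 0, -0.0151], [0.0228, 0, -0.0221], [0.0309, 0, -0.0289], [0.0393, 0, -0.0352], [0.048, 0, -0.0413], [0.048, 0, -0.0413], [0.048, 0, -0.0413]]' --fingers '[-1, -1, -1, -1, -1, -1, -1, -1]'

```text
time: 3.58
position: [526.8, 15.0, 311.0]
orientation: [[0.349, -0.933, -0.083], [-0.907, -0.359, 0.222], [-0.237, -0.002, -0.971]]
contact_force: [-0.3, 1.9, -0.9]
width: 11.3
```

```bash
python3 - <<'E'
from h import *
st()
rel(*[knob(s,w,.24) for s,w in((0,.218),(20,.19),(40,.15),(60,.12),(80,.08),(100,.04),(122,0))])
snap('top','lift1',(225,90,385,230),4)
E
```

```text
t 3.6 grasp world [513.9  49.5 160.4] box [-133.3  101.7  160.4] F [-0.3  1.9 -0.9] w 11.3
dr [-0.2, -0.0, -0.0] tr [0.0001, 0.0011, 0.0008]
dr [0.2, -0.0, 1.5] tr [-0.0188, -0.0073, 0.0054]
dr [0.8, -0.0, 3.8] tr [-0.0375, -0.0175, 0.01]
dr [1.2, -0.0, 5.4] tr [-0.0561, -0.0262, 0.0146]
dr [1.7, -0.0, 7.6] tr [-0.0744, -0.0363, 0.0191]
dr [2.3, -0.0, 9.9] tr [-0.0925, -0.0464, 0.0235]
dr [2.8, -0.0, 12.1] tr [-0.1123, -0.0569, 0.0284]
```

View pics/lift1.png

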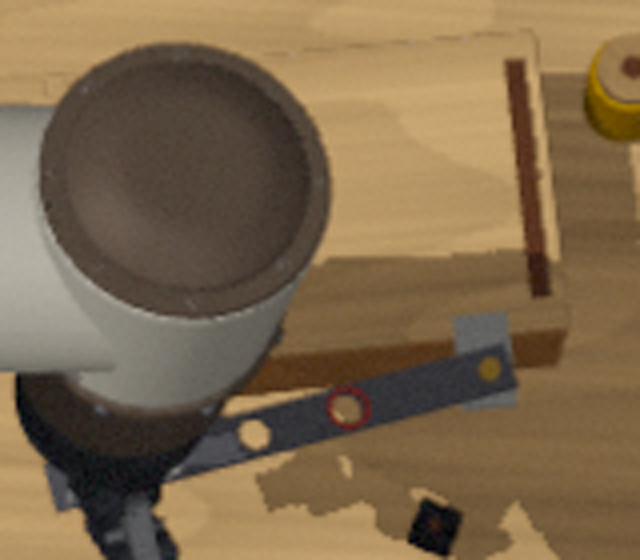

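The bar is raised and still held. Now pulling.

>>> jog_arm --dr '[[0.1, 0, 0.7], [0.3, 0, 1.5], [0.6, 0, 2.7], [0.9, 0, 3.8], [1.1, 0, 4.6], [1.3, 0, 5.4], [1.5, 0, 6.5], [1.7, 0, 7.6]]' --travel '[[-0.0093, -0.004, 0.0023], [-0.0188, -0.008, 0.0046], [-0.028, -0.013, 0.007], [-0.0375, -0.018, 0.0092], [-0.0468, -0.0225, 0.0115], [-0.0561, -0.027, 0.0138], [-0.0652, -0.032, 0.016], [-0.0744, -0.037, 0.0183]]' --fingers '[-1, -1, -1, -1, -1, -1, -1, -1]'

```text
time: 4.3
position: [533.2, 100.2, 309.7]
orientation: [[0.224, -0.973, -0.056], [-0.946, -0.231, 0.227], [-0.233, 0.002, -0.972]]
contact_force: [1.8, -3.5, -1.6]
width: 12.3
```

```bash
python3 - <<'E'
from h import *
st()
rel(*[knob(s,w,.24) for s,w in((80,.08),(100,.04),(123,0))])
E
```

```text
t 4.3 grasp world [524.5 135.3 158.9] box [-110.   184.9  158.9] F [ 1.8 -3.5 -1.6] w 12.3
dr [0.2, -0.3, 0.1] tr [0.0002, 0.0001, -0.0006]
dr [0.7, -0.3, 2.3] tr [-0.019, -0.0074, 0.004]
dr [1.2, -0.3, 4.6] tr [-0.0409, -0.0152, 0.0092]
```

>>> jog_arm --dr '[[0.3, 0, 1.2], [0.6, 0, 2.3], [0.9, 0, 3.5], [1.2, -0.1, 4.6], [1.2, -0.1, 4.6], [1.2, -0.1, 4.6], [1.2, -0.1, 4.6], [1.2, -0.1, 4.6]]' --travel '[[-0.01, -0.0038, 0.0022], [-0.02, -0.0076, 0.0044], [-0.031, -0.0114, 0.007], [-0.041, -0.0152, 0.0094], [-0.041, -0.0152, 0.0094], [-0.041, -0.0152, 0.0094], [-0.041, -0.0152, 0.0094], [-0.041, -0.0152, 0.0094]]' --fingers '[-1, -1, -1, -1, -1, -1, -1, -1]'

```text
time: 4.97
position: [538.1, 144.0, 309.8]
orientation: [[0.145, -0.989, -0.036], [-0.961, -0.149, 0.231], [-0.234, 0.001, -0.972]]
contact_force: [1.0, -2.4, -1.0]
width: 11.9
```

```bash
python3 - <<'E'
from h import *
st()
rel(*[knob(120,0,t) for t in (.24,.16,.08,0)])
d=snap('top','pull1',(200,90,360,230),4); print('peg px',(np.array(proj(d,b2w([-95,112,96])))-[200,90])*4)
E
```

```text
t 5.0 grasp world [532.4 179.9 159.1] box [-95.5 227.8 159.1] F [ 1.  -2.4 -1. ] w 11.9
dr [0.1, -0.2, -0.0] tr [0.0024, -0.0003, -0.0011]
dr [0.1, 4.4, -0.0] tr [-0.0113, -0.0003, 0.015]
dr [0.1, 9.0, -0.0] tr [-0.0237, -0.0003, 0.0322]
dr [0.1, 13.5, -0.0] tr [-0.0347, -0.0003, 0.0503]
peg px [179.6835181  408.97552088]
```

View pics/pull1.png

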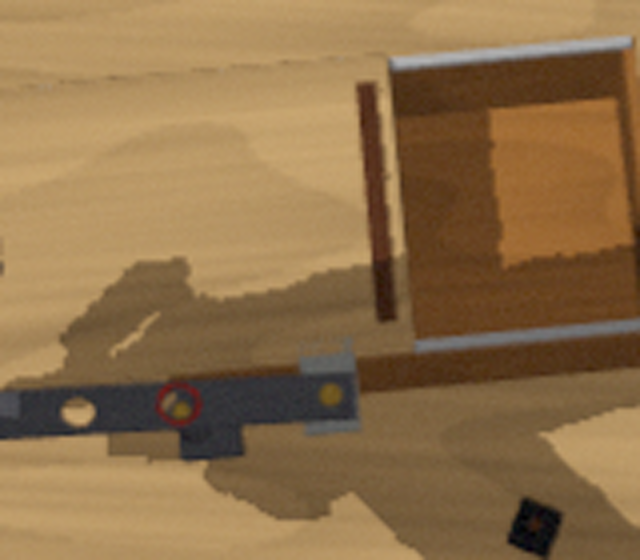

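The peg shows through the red ring: peg tip at (182,411), ring centre at (179,404). I'll compute the offset.

```bash
python3 - <<'E'
from h import *
d=arm.get_image('top')
for z in (96,110): print(z,(np.array(proj(d,b2w([-95,112,z])))-[200,90])*4)
print(w2b(ray(d,200+179/4-.4,90+404/4-.4,109.5)))
print(w2b(ray(d,200+182/4-.4,90+411/4-.4,96)))
print('piv',w2b(ray(d,200+331/4-.4,90+393/4-.4,96)))
E
```

```text
96 [179.6835181  408.97552088]
110 [175.02498943 402.69490837]
[-94.87807917 110.93493631 109.5       ]
[-95.26778262 111.70183344  96.        ]
piv [-93.4481258   42.14769015  96.        ]
```

>>> jog_arm --dr '[[0, 2, 0], [0, 4.4, 0], [0, 6.7, 0], [0, 9, 0], [0, 11.2, 0], [0, 13.5, 0], [0, 13.5, 0], [0, 13.5, 0]]' --travel '[[-0.005, 0, 0.007], [-0.012, 0, 0.0155], [-0.0182, 0, 0.0242], [-0.0244, 0, 0.0328], [-0.03, 0, 0.0418], [-0.0354, 0, 0.0509], [-0.0354, 0, 0.0509], [-0.0354, 0, 0.0509]]' --fingers '[-1, -1, -1, -1, -1, -1, -1, -1]'

```text
time: 5.73
position: [531.1, 189.8, 268.9]
orientation: [[0.15, -0.989, -0.002], [-0.989, -0.15, 0.001], [-0.001, 0.002, -1.0]]
contact_force: [0.7, -2.8, 1.7]
width: 11.7
```

```bash
python3 - <<'E'
from h import *
st()
rel(*[knob(120,0,t) for t in (0,)])
snap('side','low1',(170,150,370,300),4)
E
```

```text
t 5.7 grasp world [530.8 189.9 113.9] box [-95.6 238.  113.9] F [ 0.7 -2.8  1.7] w 11.7
dr [0.1, 0.1, -0.0] tr [0.0008, -0.0003, -0.0001]
```

View pics/low1.png

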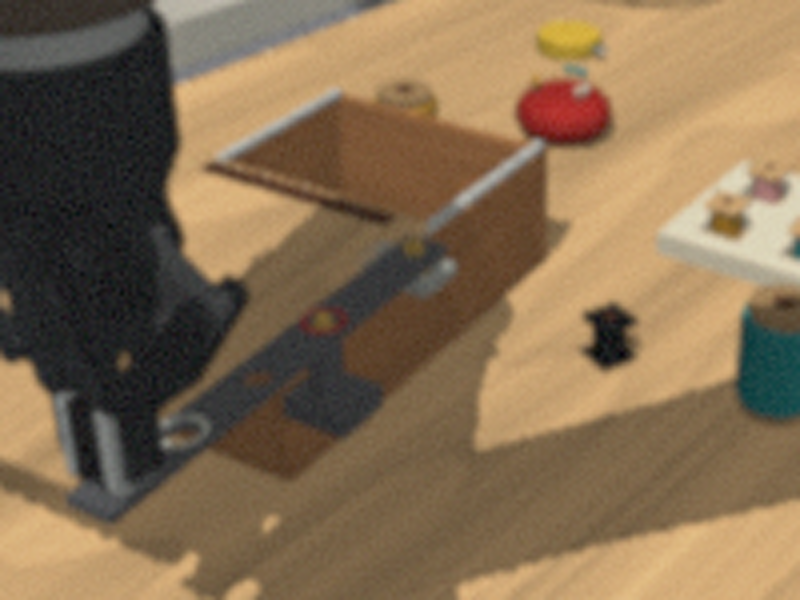

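The peg stands up through the red ring at (322,320), and the level bar is at seated height. Releasing and backing up.

>>> jog_arm --dr '[[0, 0, 0], [0, 0, 0], [0, 0, 0], [0, 0, 0], [0, 0, 0], [0, 0, 0], [0, 0, 0], [0, 0, 0]]' --travel '[[0, 0, 0], [0, 0, 0], [0, 0, 0], [0, 0, 0], [0, 0, -0.01], [0, 0, -0.03], [0, 0, -0.06], [0, 0, -0.09]]' --fingers '[0, 0, 0, 0, 0, 0, 0, 0]'

```text
time: 6.45
position: [531.2, 189.3, 360.5]
orientation: [[0.149, -0.989, -0.003], [-0.989, -0.149, 0.001], [-0.001, 0.002, -1.0]]
contact_force: [0.9, 0.6, -0.1]
width: 42.9
```

```bash
python3 - <<'E'
from h import *
st()
d=snap('top','rel1',(200,90,470,290),2.9)
for n,q in dict(a=(-158,-190.7),b=(-162.6,-245),c=(-212.9,-187.6),e=(-214.9,-241),f=(-267.2,-186.2),g=(-269.2,-239.8)).items():
  print(n); rel(pose([*q,90]))
E
```

```text
t 6.5 grasp world [530.8 189.5 205.5] box [-95.6 237.5 205.5] F [ 0.9  0.6 -0.1] w 42.9
a
dr [-0.7, 0.3, 0.0] tr [0.429, 0.0662, 0.1202]
b
dr [-0.7, 0.3, 0.0] tr [0.4833, 0.0709, 0.1199]
c
dr [-0.7, 0.3, 0.0] tr [0.4258, 0.1211, 0.1196]
e
dr [-0.7, 0.3, 0.0] tr [0.4792, 0.1231, 0.1193]
f
dr [-0.7, 0.3, 0.0] tr [0.4244, 0.1754, 0.119]
g
dr [-0.7, 0.3, 0.0] tr [0.478, 0.1774, 0.1187]
```

View pics/rel1.png

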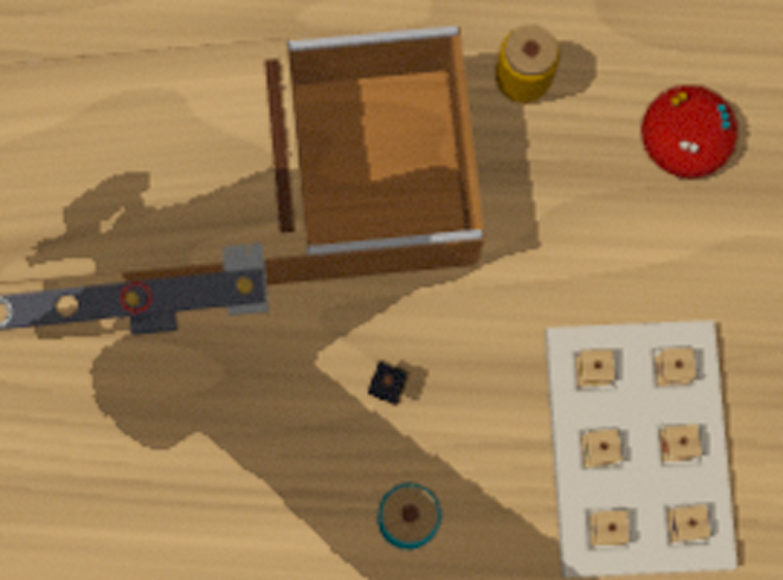

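>>> jog_arm --dr '[[0, 0, 0], [0, 0, 0], [0, 0, 0], [0, 0, 0], [0, 0, 0], [0, 0, 0], [0, 0, 0], [0, 0, 0]]' --travel '[[0.04, 0.006, 0], [0.08, 0.012, 0], [0.12, 0.018, 0], [0.16, 0.025, 0], [0.2, 0.031, 0], [0.24, 0.037, 0.01], [0.28, 0.043, 0.02], [0.32, 0.05, 0.03]]' --fingers '[0, 0, 0, 0, 0, 0, 0, 0]'

```text
time: 7.17
position: [531.6, -135.4, 336.8]
orientation: [[0.151, -0.988, 0.013], [-0.989, -0.151, 0.007], [-0.005, -0.014, -1.0]]
contact_force: [0.7, 0.5, -0.9]
width: 42.4
```

```bash
python3 - <<'E'
from h import *
st()
rel(pose([-158,-190.7,80]),pose([-158,-190.7,34]))
E
```

```text
t 7.2 grasp world [ 533.6 -134.3  181.8] box [-141.3  -83.   181.8] F [ 0.7  0.5 -0.9] w 42.4
dr [-0.8, 0.3, 0.1] tr [0.1074, 0.0161, 0.1011]
dr [-0.8, 0.3, 0.1] tr [0.1076, 0.0168, 0.1471]
```

>>> jog_arm --dr '[[-0.8, 0.3, 0], [-0.8, 0.3, 0], [-0.8, 0.3, 0], [-0.8, 0.3, 0], [-0.8, 0.3, 0], [-0.8, 0.3, 0], [-0.8, 0.3, 0], [-0.8, 0.3, 0]]' --travel '[[0.03, 0.005, 0.01], [0.06, 0.01, 0.035], [0.09, 0.015, 0.06], [0.1074, 0.0165, 0.085], [0.1074, 0.0165, 0.101], [0.1074, 0.0165, 0.101], [0.1074, 0.0165, 0.101], [0.1074, 0.0165, 0.101]]' --fingers '[0, 0, 0, 0, 0, 0, 0, 0]'

```text
time: 7.83
position: [533.5, -243.1, 236.6]
orientation: [[0.152, -0.988, 0.002], [-0.988, -0.152, -0.001], [0.001, -0.002, -1.0]]
contact_force: [-0.5, 0.1, 0.6]
width: 42.9
```

```bash
python3 - <<'E'
from h import *
st()
rel(pose([-158,-190.7,34]))
E
```

```text
t 7.8 grasp world [ 533.9 -243.2   81.6] box [-157.3 -190.8   81.6] F [-0.5  0.1  0.6] w 42.9
dr [-0.1, -0.1, 0.1] tr [0.0001, 0.0005, 0.0476]
```

>>> jog_arm --dr '[[0, 0, 0], [0, 0, 0], [0, 0, 0], [0, 0, 0], [0, 0, 0], [0, 0, 0], [0, 0, 0], [0, 0, 0]]' --travel '[[0, 0, 0.015], [0, 0, 0.03], [0, 0, 0.042], [0, 0, 0.047], [0, 0, 0.047], [0, 0, 0.047], [0, 0, 0.047], [0, 0, 0.047]]' --fingers '[0, 0, 0, 0, 0, 0, -1, -1]'

```text
time: 8.5
position: [534.2, -243.1, 191.1]
orientation: [[0.152, -0.988, 0.005], [-0.988, -0.152, -0.002], [0.002, -0.004, -1.0]]
contact_force: [-1.7, 2.1, 12.4]
width: 20.0
```

>>> jog_arm --dr '[[0, 0, 0], [0, 0, 0], [0, 0, 0], [0, 0, 0], [0, 0, 0], [0, 0, 0], [0, 0, 0], [0, 0, 0]]' --travel '[[0, 0, 0], [0, 0, 0], [0, 0, 0], [0, 0, -0.01], [0, 0, -0.03], [0, 0, -0.06], [0, 0, -0.09], [0, 0, -0.11]]' --fingers '[-1, -1, -1, -1, -1, -1, -1, -1]'

```text
time: 9.17
position: [534.0, -243.1, 304.7]
orientation: [[0.153, -0.988, 0.008], [-0.988, -0.153, -0.003], [0.004, -0.008, -1.0]]
contact_force: [1.2, -0.1, 0.3]
width: 19.8
```

```bash
python3 - <<'E'
from h import *
st(); snap('side','pick1',(250,100,450,250),4)
rel(pose([-30,-85,135]),pose([-30,-85,65]))
E
```

```text
t 9.2 grasp world [ 535.3 -243.6  149.7] box [-155.9 -191.3  149.7] F [ 1.2 -0.1  0.3] w 19.8
dr [-0.8, -0.4, 0.3] tr [-0.1057, -0.1264, 0.0196]
dr [-0.8, -0.4, 0.3] tr [-0.1062, -0.1254, 0.0896]
```

View pics/pick1.png

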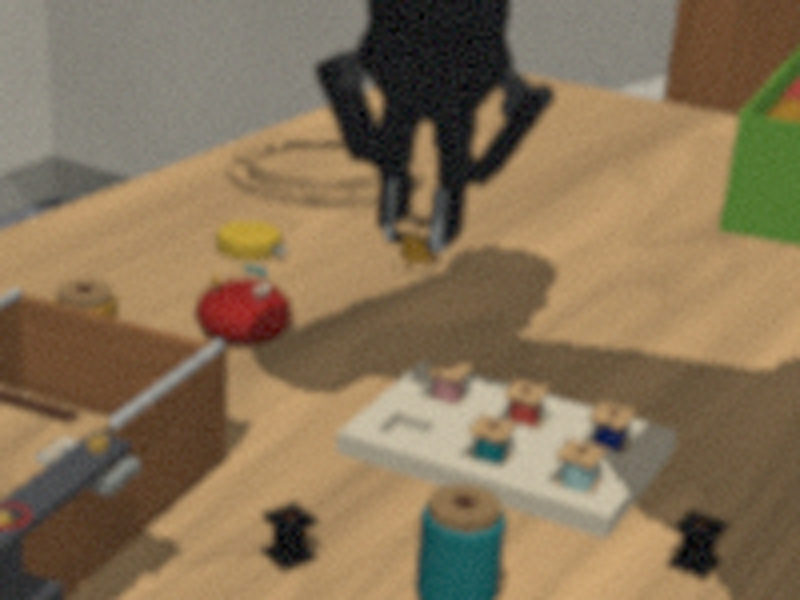

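The mustard spool is in the jaws and its pocket is empty. The other five still stand in the tray. Contact was 12 N on closing, so I'll grip 3 mm higher next time.

>>> jog_arm --dr '[[-0.8, -0.4, 0.3], [-0.8, -0.4, 0.3], [-0.8, -0.4, 0.3], [-0.8, -0.4, 0.3], [-0.8, -0.4, 0.3], [-0.8, -0.4, 0.3], [-0.8, -0.4, 0.3], [-0.8, -0.4, 0.3]]' --travel '[[-0.02, -0.025, 0], [-0.045, -0.053, 0], [-0.07, -0.083, 0], [-0.095, -0.113, 0], [-0.106, -0.126, 0.01], [-0.106, -0.126, 0.02], [-0.106, -0.126, 0.03], [-0.106, -0.126, 0.05]]' --fingers '[-1, -1, -1, -1, -1, -1, -1, -1]'

```text
time: 9.88
position: [643.8, -120.1, 260.3]
orientation: [[0.149, -0.989, 0.003], [-0.989, -0.149, -0.001], [0.002, -0.003, -1.0]]
contact_force: [0.1, 0.2, 0.3]
width: 19.5
```

```bash
python3 - <<'E'
from h import *
st(); rel(pose([-30,-85,65]))
E
```

```text
t 9.9 grasp world [ 644.3 -120.2  105.3] box [-29.8 -85.7 105.3] F [0.1 0.2 0.3] w 19.5
dr [-0.2, -0.1, -0.0] tr [-0.0005, -0.0001, 0.0403]
```

>>> jog_arm --dr '[[0, 0, 0], [0, 0, 0], [0, 0, 0], [0, 0, 0], [0, 0, 0], [0, 0, 0], [0, 0, 0], [0, 0, 0]]' --travel '[[0, 0, 0.02], [0, 0, 0.04], [0, 0, 0.05], [0, 0, 0.05], [0, 0, 0.05], [0, 0, 0.05], [0, 0, 0.03], [0, 0, -0.01]]' --fingers '[-1, -1, -1, -1, -0.3, -0.3, -0.3, -0.3]'

```text
time: 10.55
position: [642.3, -120.2, 267.1]
orientation: [[0.148, -0.989, -0.006], [-0.989, -0.148, -0.0], [-0.001, 0.006, -1.0]]
contact_force: [1.0, 0.5, -1.3]
width: 29.8
```

>>> jog_arm --dr '[[0, 0, 0], [0, 0, 0], [0, 0, 0], [0, 0, 0], [0, 0, 0], [0, 0, 0], [0, 0, 0], [0, 0, 0]]' --travel '[[0, 0, -0.03], [0.015, 0.027, -0.04], [0.034, 0.06, -0.04], [0.052, 0.093, -0.04], [0.07, 0.125, -0.02], [0.088, 0.157, 0], [0.102, 0.183, 0.02], [0.102, 0.183, 0.03]]' --fingers '[-0.3, -0.3, -0.3, -0.3, 0, 0, 0, 0]'

```text
time: 11.22
position: [471.2, -250.0, 237.7]
orientation: [[0.142, -0.99, -0.01], [-0.99, -0.142, 0.001], [-0.003, 0.009, -1.0]]
contact_force: [-0.4, 0.3, -0.1]
width: 43.0
```

```bash
python3 - <<'E'
from h import *
st(); rel(pose([-212.9,-187.6,70]),pose([-212.9,-187.6,37]))
E
```

```text
t 11.2 grasp world [ 469.7 -249.9   82.7] box [-221.8 -187.7   82.7] F [-0.4  0.3 -0.1] w 43.0
dr [0.5, 0.1, -0.4] tr [-0.0005, -0.0075, 0.0126]
dr [0.5, 0.1, -0.4] tr [-0.0005, -0.0078, 0.0456]
```

>>> jog_arm --dr '[[0.5, 0.1, -0.4], [0.5, 0.1, -0.4], [0.5, 0.1, -0.4], [0.5, 0.1, -0.4], [0.5, 0.1, -0.4], [0.5, 0.1, -0.4], [0.5, 0.1, -0.4], [0.5, 0.1, -0.4]]' --travel '[[0, -0.0075, 0], [0, -0.0078, 0.01], [0, -0.0078, 0.025], [0, -0.0078, 0.04], [0, -0.0078, 0.0456], [0, -0.0078, 0.0456], [0, -0.0078, 0.0456], [0, -0.0078, 0.0456]]' --fingers '[0, 0, 0, 0, 0, 0, 0, 0]'

```text
time: 11.88
position: [479.5, -248.7, 193.0]
orientation: [[0.15, -0.989, 0.002], [-0.989, -0.15, 0.0], [0.0, -0.002, -1.0]]
contact_force: [1.1, -0.2, 0.0]
width: 42.7
```

>>> jog_arm --dr '[[0, 0, 0], [0, 0, 0], [0, 0, 0], [0, 0, 0], [0, 0, 0], [0, 0, 0], [0, 0, 0], [0, 0, 0]]' --travel '[[0, 0, 0], [0, 0, 0], [0, 0, 0], [0, 0, 0], [0, 0, -0.02], [0, 0, -0.05], [0, 0, -0.08], [0, 0, -0.11]]' --fingers '[-1, -1, -1, -1, -1, -1, -1, -1]'

```text
time: 12.55
position: [478.9, -248.7, 304.0]
orientation: [[0.15, -0.989, 0.0], [-0.989, -0.15, 0.0], [-0.0, -0.0, -1.0]]
contact_force: [1.0, 0.4, 0.2]
width: 19.8
```

```bash
python3 - <<'E'
from h import *
st(); rel(pose([30,-85,140]))
E
```

```text
t 12.6 grasp world [ 479.  -248.7  149. ] box [-212.4 -187.9  149. ] F [1.  0.4 0.2] w 19.8
dr [-0.0, 0.0, 0.0] tr [-0.1028, -0.2425, 0.0092]
```

>>> jog_arm --dr '[[0, 0, 0], [0, 0, 0], [0, 0, 0], [0, 0, 0], [0, 0, 0], [0, 0, 0], [0, 0, 0], [0, 0, 0]]' --travel '[[-0.013, -0.03, 0], [-0.03, -0.07, 0], [-0.047, -0.11, 0], [-0.064, -0.15, 0], [-0.081, -0.19, 0], [-0.096, -0.225, 0], [-0.103, -0.2425, 0], [-0.103, -0.2425, 0.01]]' --fingers '[-1, -1, -1, -1, -1, -1, -1, -1]'

```text
time: 13.22
position: [707.1, -107.5, 295.0]
orientation: [[0.154, -0.988, 0.006], [-0.988, -0.154, -0.0], [0.001, -0.006, -1.0]]
contact_force: [2.1, -0.2, 0.5]
width: 19.7
```

```bash
python3 - <<'E'
from h import *
st(); rel(pose([30,-85,60]))
E
```

```text
t 13.2 grasp world [ 708.  -107.5  140. ] box [ 35.2 -82.6 140. ] F [ 2.1 -0.2  0.5] w 19.7
dr [-0.4, -0.1, 0.3] tr [0.0024, 0.0047, 0.0799]
```

>>> jog_arm --dr '[[-0.4, -0.1, 0.3], [-0.4, -0.1, 0.3], [-0.4, -0.1, 0.3], [-0.4, -0.1, 0.3], [-0.4, -0.1, 0.3], [-0.4, -0.1, 0.3], [-0.4, -0.1, 0.3], [-0.4, -0.1, 0.3]]' --travel '[[0.002, 0.0047, 0.02], [0.002, 0.0047, 0.05], [0.002, 0.0047, 0.078], [0.002, 0.0047, 0.08], [0.002, 0.0047, 0.08], [0.002, 0.0047, 0.08], [0.002, 0.0047, 0.08], [0.002, 0.0047, 0.05]]' --fingers '[-1, -1, -1, -1, -1, -0.3, -0.3, -0.3]'

```text
time: 13.88
position: [701.4, -110.3, 240.9]
orientation: [[0.147, -0.989, -0.01], [-0.989, -0.147, 0.002], [-0.003, 0.01, -1.0]]
contact_force: [-0.9, 0.6, -1.7]
width: 30.1
```

>>> jog_arm --dr '[[0, 0, 0], [0, 0, 0], [0, 0, 0], [0, 0, 0], [0, 0, 0], [0, 0, 0], [0, 0, 0], [0, 0, 0]]' --travel '[[0, 0, -0.04], [0.01, 0.016, -0.06], [0.03, 0.047, -0.06], [0.053, 0.083, -0.06], [0.075, 0.118, -0.06], [0.098, 0.154, -0.06], [0.12, 0.188, -0.04], [0.142, 0.224, -0.02]]' --fingers '[-0.3, -0.3, -0.3, -0.3, 0, 0, 0, 0]'

```text
time: 14.55
position: [507.1, -279.2, 270.5]
orientation: [[0.148, -0.989, -0.001], [-0.989, -0.148, -0.001], [0.0, 0.001, -1.0]]
contact_force: [0.4, -0.7, -0.9]
width: 42.7
```

```bash
python3 - <<'E'
from h import *
st(); rel(pose([-214.9,-241,70]),pose([-214.9,-241,37]))
E
```

```text
t 14.6 grasp world [ 506.9 -279.3  115.5] box [-189.4 -222.4  115.5] F [ 0.4 -0.7 -0.9] w 42.7
dr [0.1, -0.0, -0.1] tr [0.0187, 0.0257, 0.0456]
dr [0.1, -0.0, -0.1] tr [0.0187, 0.0256, 0.0786]
```

>>> jog_arm --dr '[[0, 0, 0], [0, 0, 0], [0, 0, 0], [0, 0, 0], [0, 0, 0], [0, 0, 0], [0, 0, 0], [0, 0, 0]]' --travel '[[0.015, 0.02, 0.02], [0.0187, 0.0257, 0.04], [0.0187, 0.0257, 0.045], [0.0187, 0.0257, 0.05], [0.0187, 0.0257, 0.065], [0.0187, 0.0257, 0.0786], [0.0187, 0.0257, 0.0786], [0.0187, 0.0257, 0.0786]]' --fingers '[0, 0, 0, 0, 0, 0, 0, 0]'

```text
time: 15.22
position: [485.8, -301.0, 192.9]
orientation: [[0.15, -0.989, 0.0], [-0.989, -0.15, -0.001], [0.001, 0.0, -1.0]]
contact_force: [0.3, 0.2, 0.1]
width: 42.5
```

>>> jog_arm --dr '[[0, 0, 0], [0, 0, 0], [0, 0, 0], [0, 0, 0], [0, 0, 0], [0, 0, 0], [0, 0, 0], [0, 0, 0]]' --travel '[[0, 0, 0], [0, 0, 0], [0, 0, 0], [0, 0, 0], [0, 0, -0.02], [0, 0, -0.05], [0, 0, -0.08], [0, 0, -0.11]]' --fingers '[-1, -1, -1, -1, -1, -1, -1, -1]'

```text
time: 15.88
position: [485.4, -300.8, 304.1]
orientation: [[0.15, -0.989, -0.001], [-0.989, -0.15, -0.001], [0.001, 0.001, -1.0]]
contact_force: [1.6, 0.2, 0.4]
width: 19.7
```

```bash
python3 - <<'E'
from h import *
st(); rel(pose([-30,-35,140]))
snap('top','mid1',(200,90,470,290),2.9)
E
```

```text
t 15.9 grasp world [ 485.3 -301.   149.1] box [-214.  -240.6  149.1] F [1.6 0.2 0.4] w 19.7
dr [0.0, -0.1, 0.0] tr [-0.2054, -0.1839, 0.0088]
```

View pics/mid1.png

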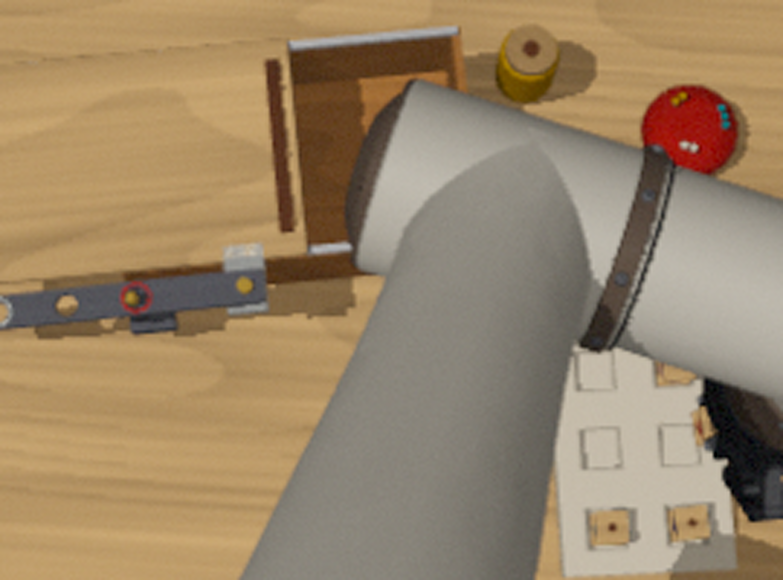

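Three pockets are now empty, the coral spool is in the grip and the lid is still held. Taking it over the box.

>>> jog_arm --dr '[[0, 0, 0], [0, 0, 0], [0, 0, 0], [0, 0, 0], [0, 0, 0], [0, 0, 0], [0, 0, 0], [0, 0, 0]]' --travel '[[-0.025, -0.022, 0], [-0.055, -0.049, 0], [-0.085, -0.076, 0], [-0.115, -0.103, 0], [-0.145, -0.13, 0], [-0.175, -0.157, 0], [-0.195, -0.175, 0], [-0.2054, -0.184, 0.01]]' --fingers '[-1, -1, -1, -1, -1, -1, -1, -1]'

```text
time: 16.6
position: [640.3, -67.7, 303.0]
orientation: [[0.155, -0.988, 0.017], [-0.988, -0.155, -0.007], [0.009, -0.015, -1.0]]
contact_force: [-0.4, -0.2, 1.1]
width: 19.5
```

```bash
python3 - <<'E'
from h import *
st(); rel(pose([-30,-35,60]))
E
```

```text
t 16.6 grasp world [642.8 -68.8 148. ] box [-23.5 -34.6 148. ] F [-0.4 -0.2  1.1] w 19.5
dr [-0.9, -0.5, 0.3] tr [0.001, 0.0055, 0.0879]
```

>>> jog_arm --dr '[[-0.9, -0.5, 0.3], [-0.9, -0.5, 0.3], [-0.9, -0.5, 0.3], [-0.9, -0.5, 0.3], [-0.9, -0.5, 0.3], [-0.9, -0.5, 0.3], [-0.9, -0.5, 0.3], [-0.9, -0.5, 0.3]]' --travel '[[0.001, 0.0055, 0.02], [0.001, 0.0055, 0.05], [0.001, 0.0055, 0.08], [0.001, 0.0055, 0.088], [0.001, 0.0055, 0.088], [0.001, 0.0055, 0.088], [0.001, 0.0055, 0.088], [0.001, 0.0055, 0.06]]' --fingers '[-1, -1, -1, -1, -1, -0.3, -0.3, -0.3]'

```text
time: 17.27
position: [634.6, -70.3, 239.8]
orientation: [[0.148, -0.989, -0.008], [-0.989, -0.148, -0.001], [-0.001, 0.008, -1.0]]
contact_force: [-0.2, 0.3, -1.0]
width: 30.0
```

>>> jog_arm --dr '[[0, 0, 0], [0, 0, 0], [0, 0, 0], [0, 0, 0], [0, 0, 0], [0, 0, 0], [0, 0, 0], [0, 0, 0]]' --travel '[[0, 0, -0.04], [0.017, 0.011, -0.06], [0.049, 0.031, -0.06], [0.08, 0.05, -0.06], [0.112, 0.07, -0.06], [0.143, 0.09, -0.06], [0.175, 0.11, -0.04], [0.2, 0.126, -0.01]]' --fingers '[-0.3, -0.3, -0.3, -0.3, 0, 0, 0, 0]'

```text
time: 17.93
position: [540.6, -288.4, 257.5]
orientation: [[0.148, -0.989, 0.004], [-0.989, -0.148, -0.005], [0.005, -0.004, -1.0]]
contact_force: [0.4, 0.2, -0.1]
width: 42.7
```

```bash
python3 - <<'E'
from h import *
st(); rel(pose([-162.6,-245,70]),pose([-162.6,-245,37]))
E
```

```text
t 17.9 grasp world [ 541.3 -289.1  102.5] box [-156.9 -237.2  102.5] F [ 0.4  0.2 -0.1] w 42.7
dr [-0.2, -0.3, -0.1] tr [0.0084, 0.0053, 0.0325]
dr [-0.2, -0.3, -0.1] tr [0.0083, 0.0054, 0.0655]
```

>>> jog_arm --dr '[[-0.2, -0.3, -0.1], [-0.2, -0.3, -0.1], [-0.2, -0.3, -0.1], [-0.2, -0.3, -0.1], [-0.2, -0.3, -0.1], [-0.2, -0.3, -0.1], [-0.2, -0.3, -0.1], [-0.2, -0.3, -0.1]]' --travel '[[0.0083, 0.0054, 0.01], [0.0083, 0.0054, 0.025], [0.0083, 0.0054, 0.032], [0.0083, 0.0054, 0.045], [0.0083, 0.0054, 0.06], [0.0083, 0.0054, 0.0655], [0.0083, 0.0054, 0.0655], [0.0083, 0.0054, 0.0655]]' --fingers '[0, 0, 0, 0, 0, 0, 0, 0]'

```text
time: 18.6
position: [537.5, -297.3, 193.0]
orientation: [[0.151, -0.988, 0.002], [-0.988, -0.151, -0.001], [0.001, -0.001, -1.0]]
contact_force: [0.2, -0.6, 0.0]
width: 43.0
```

>>> jog_arm --dr '[[0, 0, 0], [0, 0, 0], [0, 0, 0], [0, 0, 0], [0, 0, 0], [0, 0, 0], [0, 0, 0], [0, 0, 0]]' --travel '[[0, 0, 0], [0, 0, 0], [0, 0, 0], [0, 0, 0], [0, 0, -0.02], [0, 0, -0.05], [0, 0, -0.08], [0, 0, -0.11]]' --fingers '[-1, -1, -1, -1, -1, -1, -1, -1]'

```text
time: 19.27
position: [537.0, -297.2, 304.1]
orientation: [[0.151, -0.988, 0.001], [-0.988, -0.151, -0.0], [0.0, -0.0, -1.0]]
contact_force: [0.7, -0.4, -0.3]
width: 19.4
```

```bash
python3 - <<'E'
from h import *
st(); rel(pose([30,-35,150]))
E
```

```text
t 19.3 grasp world [ 537.1 -297.3  149.1] box [-162.2 -244.7  149.1] F [ 0.7 -0.4 -0.3] w 19.4
dr [-0.0, -0.0, 0.1] tr [-0.2092, -0.1926, -0.0009]
```

>>> jog_arm --dr '[[0, 0, 0], [0, 0, 0], [0, 0, 0], [0, 0, 0], [0, 0, 0], [0, 0, 0], [0, 0, 0], [0, 0, 0]]' --travel '[[-0.025, -0.023, 0], [-0.055, -0.05, 0], [-0.085, -0.078, 0], [-0.115, -0.106, 0], [-0.145, -0.133, 0], [-0.175, -0.161, 0], [-0.2, -0.184, 0], [-0.209, -0.1926, 0]]' --fingers '[-1, -1, -1, -1, -1, -1, -1, -1]'

```text
time: 19.93
position: [697.7, -57.3, 303.6]
orientation: [[0.155, -0.988, 0.002], [-0.988, -0.155, 0.0], [0.0, -0.002, -1.0]]
contact_force: [0.4, 0.0, -0.6]
width: 19.4
```

```bash
python3 - <<'E'
from h import *
st(); rel(pose([30,-35,62]))
E
```

```text
t 19.9 grasp world [698.  -57.3 148.6] box [ 32.8 -31.4 148.6] F [ 0.4  0.  -0.6] w 19.4
dr [-0.1, -0.0, 0.3] tr [0.0036, 0.0027, 0.0866]
```

>>> jog_arm --dr '[[0, 0, 0.3], [0, 0, 0.3], [0, 0, 0.3], [0, 0, 0.3], [0, 0, 0.3], [0, 0, 0.3], [0, 0, 0.3], [0, 0, 0.3]]' --travel '[[0.0036, 0.0027, 0.02], [0.0036, 0.0027, 0.05], [0.0036, 0.0027, 0.08], [0.0036, 0.0027, 0.087], [0.0036, 0.0027, 0.087], [0.0036, 0.0027, 0.087], [0.0036, 0.0027, 0.087], [0.0036, 0.0027, 0.06]]' --fingers '[-1, -1, -1, -1, -1, -0.3, -0.3, -0.3]'

```text
time: 20.6
position: [694.4, -61.6, 240.5]
orientation: [[0.149, -0.989, -0.006], [-0.989, -0.149, 0.0], [-0.001, 0.006, -1.0]]
contact_force: [0.1, 0.3, -1.4]
width: 30.3
```

>>> jog_arm --dr '[[0, 0, 0], [0, 0, 0], [0, 0, 0], [0, 0, 0], [0, 0, 0], [0, 0, 0], [0, 0, 0], [0, 0, 0]]' --travel '[[0, 0, -0.04], [0.009, 0.018, -0.06], [0.026, 0.051, -0.06], [0.043, 0.085, -0.06], [0.06, 0.118, -0.06], [0.077, 0.151, -0.06], [0.094, 0.185, -0.06], [0.111, 0.218, -0.05]]' --fingers '[-0.3, -0.3, -0.3, -0.3, 0, 0, 0, 0]'

```text
time: 21.27
position: [495.0, -204.9, 295.9]
orientation: [[0.15, -0.989, 0.004], [-0.989, -0.15, -0.001], [0.002, -0.003, -1.0]]
contact_force: [0.6, -1.3, -0.2]
width: 42.3
```

```bash
python3 - <<'E'
from h import *
st(); rel(pose([-267.2,-186.2,70]),pose([-267.2,-186.2,37]))
E
```

```text
t 21.3 grasp world [ 495.5 -205.1  140.9] box [-189.5 -147.3  140.9] F [ 0.6 -1.3 -0.2] w 42.3
dr [-0.2, -0.1, 0.0] tr [0.0391, 0.0774, 0.0708]
dr [-0.2, -0.1, 0.0] tr [0.039, 0.0775, 0.1038]
```

>>> jog_arm --dr '[[0, 0, 0], [0, 0, 0], [0, 0, 0], [0, 0, 0], [0, 0, 0], [0, 0, 0], [0, 0, 0], [0, 0, 0]]' --travel '[[0.017, 0.034, 0.01], [0.033, 0.066, 0.03], [0.039, 0.0775, 0.055], [0.039, 0.0775, 0.07], [0.039, 0.0775, 0.08], [0.039, 0.0775, 0.097], [0.039, 0.0775, 0.1038], [0.039, 0.0775, 0.1038]]' --fingers '[0, 0, 0, 0, 0, 0, 0, 0]'

```text
time: 21.93
position: [424.6, -255.3, 192.1]
orientation: [[0.149, -0.989, 0.004], [-0.989, -0.149, -0.001], [0.002, -0.003, -1.0]]
contact_force: [1.2, 0.4, 0.4]
width: 42.8
```

>>> jog_arm --dr '[[0, 0, 0], [0, 0, 0], [0, 0, 0], [0, 0, 0], [0, 0, 0], [0, 0, 0], [0, 0, 0], [0, 0, 0]]' --travel '[[0, 0, 0], [0, 0, 0], [0, 0, 0], [0, 0, 0], [0, 0, -0.02], [0, 0, -0.05], [0, 0, -0.08], [0, 0, -0.11]]' --fingers '[-1, -1, -1, -1, -1, -1, -1, -1]'

```text
time: 22.6
position: [424.0, -255.0, 303.7]
orientation: [[0.15, -0.989, 0.004], [-0.989, -0.15, -0.001], [0.002, -0.003, -1.0]]
contact_force: [1.2, 0.7, -0.2]
width: 19.6
```

```bash
python3 - <<'E'
from h import *
st(); rel(pose([0,-60,150]))
d=snap('top','mid2',(200,90,470,290),2.9)
E
```

```text
t 22.6 grasp world [ 424.5 -255.2  148.7] box [-267.2 -186.2  148.7] F [ 1.2  0.7 -0.2] w 19.6
dr [-0.2, -0.1, 0.0] tr [-0.1259, -0.2677, -0.0007]
```

View pics/mid2.png

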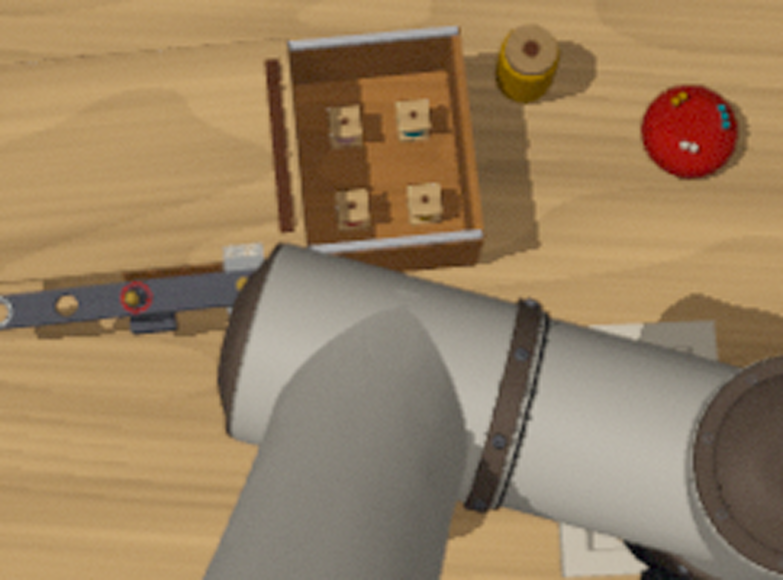

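Four spools stand in the box, at (345,122), (412,118), (352,206) and (425,200). Taking the fifth to the middle.

>>> jog_arm --dr '[[0, 0, 0], [0, 0, 0], [0, 0, 0], [0, 0, 0], [0, 0, 0], [0, 0, 0], [0, 0, 0], [0, 0, 0]]' --travel '[[-0.014, -0.03, 0], [-0.031, -0.066, 0], [-0.048, -0.102, 0], [-0.065, -0.138, 0], [-0.082, -0.174, 0], [-0.099, -0.21, 0], [-0.116, -0.246, 0], [-0.126, -0.2677, 0]]' --fingers '[-1, -1, -1, -1, -1, -1, -1, -1]'

```text
time: 23.32
position: [673.9, -88.0, 312.5]
orientation: [[0.154, -0.988, 0.017], [-0.988, -0.154, -0.006], [0.009, -0.016, -1.0]]
contact_force: [1.0, 0.7, 0.0]
width: 19.3
```

```bash
python3 - <<'E'
from h import *
st(); rel(pose([0,-60,62]))
E
```

```text
t 23.3 grasp world [676.6 -89.  157.5] box [  6.9 -59.6 157.5] F [1.  0.7 0. ] w 19.3
dr [-0.9, -0.5, 0.2] tr [0.0009, 0.0059, 0.0954]
```

>>> jog_arm --dr '[[-0.9, -0.5, 0.2], [-0.9, -0.5, 0.2], [-0.9, -0.5, 0.2], [-0.9, -0.5, 0.2], [-0.9, -0.5, 0.2], [-0.9, -0.5, 0.2], [-0.9, -0.5, 0.2], [-0.9, -0.5, 0.2]]' --travel '[[0.001, 0.006, 0.02], [0.001, 0.006, 0.055], [0.001, 0.006, 0.088], [0.001, 0.006, 0.0955], [0.001, 0.006, 0.0955], [0.001, 0.006, 0.0955], [0.001, 0.006, 0.0955], [0.001, 0.006, 0.065]]' --fingers '[-1, -1, -1, -1, -1, -0.3, -0.3, -0.3]'

```text
time: 23.98
position: [667.8, -90.5, 244.0]
orientation: [[0.149, -0.989, -0.008], [-0.989, -0.149, 0.001], [-0.002, 0.008, -1.0]]
contact_force: [0.2, 0.1, -1.5]
width: 30.0
```

>>> jog_arm --dr '[[0, 0, 0], [0, 0, 0], [0, 0, 0], [0, 0, 0], [0, 0, 0], [0, 0, 0], [0, 0, 0], [0, 0, 0]]' --travel '[[0, 0, -0.04], [0.01, 0.015, -0.06], [0.03, 0.045, -0.06], [0.05, 0.075, -0.06], [0.07, 0.105, -0.06], [0.09, 0.134, -0.06], [0.11, 0.164, -0.06], [0.13, 0.194, -0.05]]' --fingers '[-0.3, -0.3, -0.3, -0.3, 0, 0, 0, 0]'

```text
time: 24.65
position: [495.2, -249.2, 300.0]
orientation: [[0.15, -0.989, 0.002], [-0.989, -0.15, -0.002], [0.002, -0.001, -1.0]]
contact_force: [1.7, -0.1, -0.2]
width: 42.9
```

```bash
python3 - <<'E'
from h import *
st(); rel(pose([-269.2,-239.8,70]),pose([-269.2,-239.8,37]))
E
```

```text
t 24.6 grasp world [ 495.5 -249.5  145. ] box [-196.2 -191.2  145. ] F [ 1.7 -0.1 -0.2] w 42.9
dr [-0.1, -0.1, 0.0] tr [0.0487, 0.0729, 0.0751]
dr [-0.1, -0.1, 0.0] tr [0.0487, 0.073, 0.1081]
```

>>> jog_arm --dr '[[0, 0, 0], [0, 0, 0], [0, 0, 0], [0, 0, 0], [0, 0, 0], [0, 0, 0], [0, 0, 0], [0, 0, 0]]' --travel '[[0.02, 0.03, 0.01], [0.04, 0.06, 0.035], [0.0487, 0.073, 0.06], [0.0487, 0.073, 0.073], [0.0487, 0.073, 0.085], [0.0487, 0.073, 0.1], [0.0487, 0.073, 0.108], [0.0487, 0.073, 0.108]]' --fingers '[0, 0, 0, 0, 0, 0, 0, 0]'

```text
time: 25.32
position: [430.6, -308.6, 192.2]
orientation: [[0.15, -0.989, 0.002], [-0.989, -0.15, -0.002], [0.002, -0.002, -1.0]]
contact_force: [0.1, 0.2, 0.3]
width: 42.5
```

>>> jog_arm --dr '[[0, 0, 0], [0, 0, 0], [0, 0, 0], [0, 0, 0], [0, 0, 0], [0, 0, 0], [0, 0, 0], [0, 0, 0]]' --travel '[[0, 0, 0], [0, 0, 0], [0, 0, 0], [0, 0, 0], [0, 0, -0.02], [0, 0, -0.05], [0, 0, -0.08], [0, 0, -0.11]]' --fingers '[-1, -1, -1, -1, -1, -1, -1, -1]'

```text
time: 25.98
position: [430.1, -308.2, 303.7]
orientation: [[0.15, -0.989, 0.002], [-0.989, -0.15, -0.002], [0.002, -0.002, -1.0]]
contact_force: [1.0, -0.4, -0.5]
width: 19.8
```

```bash
python3 - <<'E'
from h import *
st(); rel(pose([-32,-60,150]),pose([0,-60,150]))
d=snap('top','mid3',(200,90,470,290),2.9)
E
```

```text
t 26.0 grasp world [ 430.4 -308.5  148.7] box [-269.4 -239.8  148.7] F [ 1.  -0.4 -0.5] w 19.8
dr [-0.1, -0.1, 0.0] tr [-0.1794, -0.2377, -0.0013]
dr [-0.1, -0.1, 0.0] tr [-0.1794, -0.2697, -0.0013]
```

View pics/mid3.png

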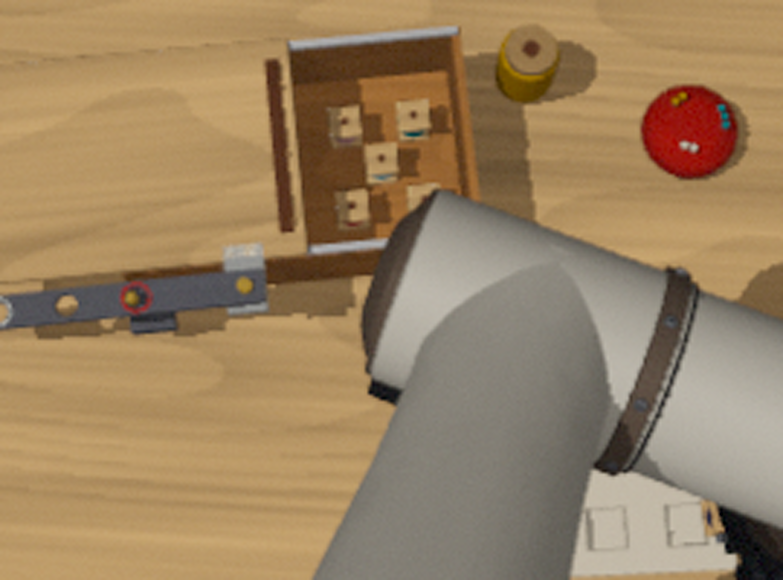

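Five spools are in the box and the navy one is in the grip. It goes to the free spot by the lid edge, box (0,-22).

>>> jog_arm --dr '[[0, 0, 0], [0, 0, 0], [0, 0, 0], [0, 0, 0], [0, 0, 0], [0, 0, 0], [0, 0, 0], [0, 0, 0]]' --travel '[[-0.022, -0.027, 0], [-0.047, -0.058, 0], [-0.072, -0.089, 0], [-0.097, -0.12, 0], [-0.122, -0.151, 0], [-0.147, -0.182, 0], [-0.172, -0.213, 0], [-0.197, -0.244, 0]]' --fingers '[-1, -1, -1, -1, -1, -1, -1, -1]'

```text
time: 26.7
position: [644.1, -75.6, 311.4]
orientation: [[0.152, -0.988, 0.013], [-0.988, -0.152, -0.008], [0.01, -0.012, -1.0]]
contact_force: [0.4, -0.6, -0.2]
width: 19.7
```

```bash
python3 - <<'E'
from h import *
st(); rel(pose([0,-22,100]),pose([0,-22,62]))
E
```

```text
t 26.7 grasp world [646.2 -76.8 156.4] box [-21.4 -42.9 156.4] F [ 0.4 -0.6 -0.2] w 19.7
dr [-0.7, -0.6, 0.1] tr [-0.0199, -0.0226, 0.0565]
dr [-0.7, -0.6, 0.1] tr [-0.0203, -0.0222, 0.0945]
```

>>> jog_arm --dr '[[-0.7, -0.6, 0], [-0.7, -0.6, 0], [-0.7, -0.6, 0], [-0.7, -0.6, 0], [-0.7, -0.6, 0], [-0.7, -0.6, 0], [-0.7, -0.6, 0], [-0.7, -0.6, 0]]' --travel '[[-0.02, -0.022, 0], [-0.02, -0.022, 0.02], [-0.02, -0.022, 0.05], [-0.02, -0.022, 0.08], [-0.02, -0.022, 0.0945], [-0.02, -0.022, 0.0945], [-0.02, -0.022, 0.0945], [-0.02, -0.022, 0.0945]]' --fingers '[-1, -1, -1, -1, -1, -1, -1, -1]'

```text
time: 27.37
position: [664.8, -53.1, 218.5]
orientation: [[0.152, -0.988, 0.003], [-0.988, -0.152, 0.001], [-0.0, -0.003, -1.0]]
contact_force: [-0.0, -0.4, -0.4]
width: 19.5
```

>>> jog_arm --dr '[[0, 0, 0], [0, 0, 0], [0, 0, 0], [0, 0, 0], [0, 0, 0], [0, 0, 0], [0, 0, 0], [0, 0, 0]]' --travel '[[0, 0, 0], [0, 0, 0], [0, 0, 0], [0, 0, -0.02], [0, 0, -0.05], [0, 0, -0.09], [0, 0, -0.13], [0, 0, -0.13]]' --fingers '[-0.3, -0.3, -0.3, -0.3, -0.3, -0.3, -0.3, -0.3]'

```text
time: 28.03
position: [666.2, -53.4, 359.9]
orientation: [[0.154, -0.988, 0.022], [-0.988, -0.154, -0.0], [0.003, -0.022, -1.0]]
contact_force: [1.2, 0.0, 1.8]
width: 29.6
```

```bash
python3 - <<'E'
from h import *
st(); rel(pose([-95,238,190]))
E
```

```text
t 28.0 grasp world [669.6 -53.4 204.9] box [  5.3 -23.4 204.9] F [1.2 0.  1.8] w 29.6
dr [-1.2, -0.2, 0.3] tr [-0.2614, 0.096, 0.0119]
```

>>> jog_arm --dr '[[-1.2, -0.2, 0.3], [-1.2, -0.2, 0.3], [-1.2, -0.2, 0.3], [-1.2, -0.2, 0.3], [-1.2, -0.2, 0.3], [-1.2, -0.2, 0.3], [-1.2, -0.2, 0.3], [-1.2, -0.2, 0.3]]' --travel '[[-0.035, 0.013, 0], [-0.07, 0.026, 0], [-0.108, 0.04, 0], [-0.146, 0.054, 0], [-0.184, 0.068, 0], [-0.22, 0.081, 0.005], [-0.25, 0.092, 0.01], [-0.2614, 0.096, 0.012]]' --fingers '[0, 0, 0, 0, 0, 0, 0, 0]'

```text
time: 28.7
position: [529.3, 192.7, 345.1]
orientation: [[0.152, -0.988, 0.001], [-0.988, -0.152, 0.001], [-0.001, -0.001, -1.0]]
contact_force: [1.0, -0.7, -0.0]
width: 42.6
```

```bash
python3 - <<'E'
from h import *
st(); rel(pose([-95,237.5,140]),pose([-95,237.5,114]))
d=snap('top','box6',(200,90,470,290),2.9)
E
```

```text
t 28.7 grasp world [529.5 192.9 190.1] box [-96.5 241.1 190.1] F [ 1.  -0.7 -0. ] w 42.6
dr [-0.1, 0.1, 0.2] tr [0.0035, -0.0016, 0.0501]
dr [-0.1, 0.1, 0.2] tr [0.0035, -0.0016, 0.0761]
```

View pics/box6.png

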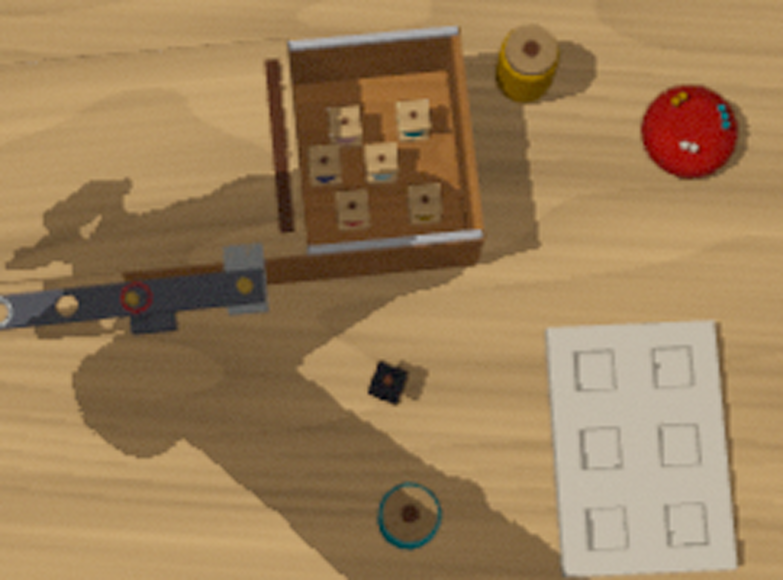

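All six spools stand in the box, the tray is empty and the lid is still held at red. Now down onto the knob.

>>> jog_arm --dr '[[0, 0, 0.2], [0, 0, 0.2], [0, 0, 0.2], [0, 0, 0.2], [0, 0, 0.2], [0, 0, 0.2], [0, 0, 0.2], [0, 0, 0.2]]' --travel '[[0.0035, -0.0016, 0.01], [0.0035, -0.0016, 0.03], [0.0035, -0.0016, 0.05], [0.0035, -0.0016, 0.065], [0.0035, -0.0016, 0.076], [0.0035, -0.0016, 0.076], [0.0035, -0.0016, 0.076], [0.0035, -0.0016, 0.076]]' --fingers '[0, 0, 0, 0, 0, 0, 0, 0]'

```text
time: 29.42
position: [532.3, 189.2, 269.4]
orientation: [[0.149, -0.989, 0.002], [-0.989, -0.149, 0.002], [-0.001, -0.002, -1.0]]
contact_force: [-0.0, 0.8, 0.3]
width: 42.9
```

>>> jog_arm --dr '[[0, 0, 0], [0, 0, 0], [0, 0, 0], [0, 0, 0], [0, 0, 0], [0, 0, 0], [0, 0, 0], [0, 0, 0]]' --travel '[[0, 0, 0], [0, 0, 0], [0, 0, 0], [0, 0, 0], [0, 0, 0], [0, 0, 0], [0, 0, 0], [0, 0, 0]]' --fingers '[-1, -1, -1, -1, -1, -1, -1, -1]'

```text
time: 30.08
position: [532.4, 189.3, 269.6]
orientation: [[0.149, -0.989, 0.002], [-0.989, -0.149, 0.002], [-0.001, -0.003, -1.0]]
contact_force: [-0.1, -1.0, 0.7]
width: 11.6
```

```bash
python3 - <<'E'
from h import *
st(); rel(*[knob(120,0,t) for t in (0,.08,.16,.24)])
E
```

```text
t 30.1 grasp world [532.8 189.5 114.6] box [-93.7 237.3 114.6] F [-0.1 -1.   0.7] w 11.6
dr [-0.2, 0.1, -0.0] tr [0.0001, 0.0009, 0.0006]
dr [-0.2, -4.5, -0.0] tr [0.015, 0.0009, -0.0144]
dr [-0.2, -9.1, -0.0] tr [0.031, 0.0008, -0.0282]
dr [-0.2, -13.7, -0.0] tr [0.0481, 0.0008, -0.0407]
```

>>> jog_arm --dr '[[0, 0, 0], [0, -2.3, 0], [0, -4.6, 0], [0, -6.9, 0], [0, -9.2, 0], [0, -11.5, 0], [0, -13.7, 0], [0, -13.7, 0]]' --travel '[[-0.002, 0, 0], [0.005, 0, -0.0076], [0.013, 0, -0.015], [0.0208, 0, -0.0221], [0.029, 0, -0.0288], [0.0374, 0, -0.0352], [0.0461, 0, -0.0413], [0.0461, 0, -0.0413]]' --fingers '[-1, -1, -1, -1, -1, -1, -1, -1]'

```text
time: 30.75
position: [539.6, 142.1, 311.8]
orientation: [[0.143, -0.989, -0.031], [-0.96, -0.147, 0.237], [-0.239, -0.004, -0.971]]
contact_force: [1.1, -1.8, -0.6]
width: 11.5
```

```bash
python3 - <<'E'
from h import *
st(); rel(*[knob(s,0,.24) for s in (122,100,76,53,31)])
d=arm.get_image('top'); print('pred red ring raised px',proj(d,b2w([-95,110,109])),'down',proj(d,b2w([-95,112,93])))
im=d['img'].astype(int); m=(im[:,:,0]>120)&(im[:,:,1]<70)&(im[:,:,2]<80); ys,xs=np.nonzero(m[170:215,225:270]); print(xs.mean()+225,ys.mean()+170,len(xs))
E
```

```text
t 30.8 grasp world [534.7 178.8 161.3] box [-93.4 226.4 161.3] F [ 1.1 -1.8 -0.6] w 11.5
dr [-0.3, 0.1, -0.1] tr [-0.0012, 0.001, 0.0019]
dr [-0.3, 0.1, -0.1] tr [0.0202, 0.0009, -0.0033]
dr [-0.3, 0.1, -0.1] tr [0.0435, 0.0008, -0.0091]
dr [-0.3, 0.1, -0.1] tr [0.0658, 0.0008, -0.0146]
dr [-0.3, 0.1, -0.1] tr [0.0872, 0.0007, -0.0198]
pred red ring raised px (np.float64(244.93044068439735), np.float64(190.68395345506454)) down (np.float64(245.16615052086996), np.float64(192.57455374375792))
nan nan 0<stdin>:4: RuntimeWarning: Mean of empty slice.
  ret = ret.dtype.type(ret / rcount)
```

>>> jog_arm --dr '[[-0.3, 0, 0], [-0.3, 0, 0], [-0.3, 0, 0], [-0.3, 0, 0], [-0.3, 0, 0], [-0.3, 0, 0], [-0.3, 0, 0], [-0.3, 0, 0]]' --travel '[[0.012, 0.001, -0.002], [0.026, 0.001, -0.005], [0.042, 0.001, -0.0088], [0.058, 0.001, -0.0127], [0.074, 0.001, -0.0166], [0.087, 0.001, -0.0198], [0.087, 0.001, -0.0198], [0.087, 0.001, -0.0198]]' --fingers '[-1, -1, -1, -1, -1, -1, -1, -1]'

```text
time: 31.47
position: [551.6, 53.3, 309.2]
orientation: [[0.143, -0.989, -0.038], [-0.961, -0.147, 0.234], [-0.237, 0.003, -0.972]]
contact_force: [0.5, -2.6, 1.0]
width: 11.6
```

```bash
python3 - <<'E'
from h import *
st(); rel(*[knob(31,0,t) for t in (.24,.2,.15,.1,.05,0)])
d=snap('side','white1',(190,170,330,290),5)
for p in ([-95,112,96],[-95,112,100],[-95,112,127]): print((np.array(proj(d,b2w(p)))-[190,170])*5)
E
```

```text
t 31.5 grasp world [545.8  89.6 158.6] box [-95.8 136.5 158.6] F [ 0.5 -2.6  1. ] w 11.6
dr [0.1, -0.0, -0.2] tr [-0.0004, -0.0005, -0.001]
dr [0.1, 2.2, -0.2] tr [-0.0074, -0.0005, 0.007]
dr [0.1, 5.1, -0.2] tr [-0.0157, -0.0005, 0.0173]
dr [0.1, 8.0, -0.1] tr [-0.0234, -0.0005, 0.028]
dr [0.1, 10.8, -0.1] tr [-0.0306, -0.0005, 0.039]
dr [0.1, 13.7, -0.1] tr [-0.0373, -0.0005, 0.0505]
[303.05497971 286.95537282]
[302.33556052 277.2020205 ]
[297.36477045 209.81173115]
```

View pics/white1.png

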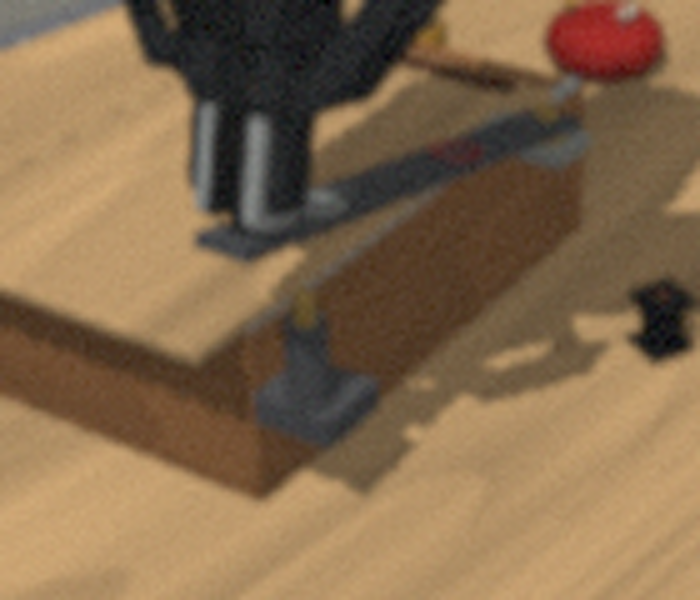

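The peg is at (303,290) and the bar is raised just above it. The knob may sit off-centre along the pads, so I'll measure the pivot from the brass-head pixels before lowering.

```bash
python3 - <<'E'
from h import *
def piv(im,d,s,tag,off=(0,0),sc=1):
    c=np.array(proj(d,b2w([-94,-78+s,96])))
    u,v=((c-off)*sc).round().astype(int); r=int(9*sc)
    hsv=cv2.cvtColor(np.ascontiguousarray(im[v-r:v+r,u-r:u+r]),cv2.COLOR_BGR2HSV)
    m=(hsv[...,0]>15)&(hsv[...,0]<32)&(hsv[...,1]>140)
    ys,xs=np.nonzero(m); 
    if len(xs)==0: print(tag,'none');return
    cen=(np.array([xs.mean()+u-r,ys.mean()+v-r])+.5)/sc+off-.5
    print(tag,len(xs),cen.round(2),w2b(ray(d,*cen,96)).round(1))
d=arm.get_image('top')
piv(d['img'][:,:,::-1],d,30,'now')
piv(cv2.imread('pics/box6.png'),d,120,'box6',np.array([200,90]),2.9)
piv(cv2.imread('pics/rel1.png'),d,120,'rel1',np.array([200,90]),2.9)
piv(cv2.imread('pics/pull1.png'),d,121,'pull1',np.array([200,90]),4)
piv(cv2.imread('pics/box1.png'),d,0,'box1',np.array([225,90]),4)
piv(cv2.imread('pics/lift1.png'),d,0,'lift1',np.array([225,90]),4)
E
```

```text
now 24 [331.96 182.25] [-91.7 -50.8  96. ]
box6 181 [283.33 187.55] [-93.   40.3  96. ]
rel1 176 [283.38 187.57] [-93.   40.3  96. ]
pull1 374 [283.19 187.35] [-92.6  40.5  96. ]
box1 401 [347.93 181.28] [-92.8 -80.5  96. ]
lift1 373 [347.5  181.25] [-92.6 -79.8  96. ]
```

>>> jog_arm --dr '[[0, 0, 0], [0, 2.2, 0], [0, 5.1, 0], [0, 8, 0], [0, 10.8, 0], [0, 13.6, 0], [0, 13.6, 0], [0, 13.6, 0]]' --travel '[[-0.001, 0, 0], [-0.008, 0, 0.0076], [-0.0163, 0, 0.018], [-0.024, 0, 0.0287], [-0.0312, 0, 0.0397], [-0.0379, 0, 0.0512], [-0.0379, 0, 0.0512], [-0.0379, 0, 0.0512]]' --fingers '[-1, -1, -1, -1, -1, -1, -1, -1]'

```text
time: 32.23
position: [543.8, 103.6, 268.7]
orientation: [[0.151, -0.989, -0.004], [-0.989, -0.151, 0.002], [-0.003, 0.004, -1.0]]
contact_force: [0.9, -1.5, 1.9]
width: 12.0
```

```bash
python3 - <<'E'
from h import *
st(); rel(knob(31,0,0))
E
```

```text
t 32.2 grasp world [543.2 103.9 113.7] box [-96.2 151.1 113.7] F [ 0.9 -1.5  1.9] w 12.0
dr [0.2, 0.2, 0.1] tr [0.0027, -0.0006, -0.0003]
```

>>> jog_arm --dr '[[0, 0, 0], [0, 0, 0], [0, 0, 0], [0, 0, 0], [0, 0, 0], [0, 0, 0], [0, 0, 0], [0, 0, 0]]' --travel '[[0, 0, 0], [0, 0, 0], [0, 0, 0], [0, 0, 0], [0, 0, -0.01], [0, 0, -0.035], [0, 0, -0.07], [0, 0, -0.1]]' --fingers '[0, 0, 0, 0, 0, 0, 0, 0]'

```text
time: 32.9
position: [544.2, 103.0, 371.0]
orientation: [[0.15, -0.989, -0.004], [-0.989, -0.15, 0.002], [-0.003, 0.003, -1.0]]
contact_force: [0.7, 0.2, 0.1]
width: 43.0
```

>>> jog_arm --dr '[[0, 0, 0], [0, 0, 0], [0, 0, 0], [0, 0, 0], [0, 0, 0], [0, 0, 0], [0, 0, 0], [0, 0, 0]]' --travel '[[0, 0.02, -0.02], [-0.02, 0.04, -0.04], [-0.05, 0.06, -0.06], [-0.08, 0.08, -0.08], [-0.11, 0.09, -0.08], [-0.14, 0.09, -0.08], [-0.17, 0.09, -0.08], [-0.2, 0.09, -0.08]]' --fingers '[0, 0, 0, 0, 0, 0, 0, 0]'

```text
time: 33.57
position: [424.5, 287.7, 453.4]
orientation: [[0.15, -0.989, -0.002], [-0.989, -0.15, 0.004], [-0.005, 0.002, -1.0]]
contact_force: [1.2, 0.3, -0.1]
width: 42.7
```

```bash
python3 - <<'E'
from h import *
st(); a=arm.get_image('side')['img'][170:290,190:350,::-1]; b=arm.get_image('top')['img'][90:240,220:380,::-1]
a=cv2.resize(a,(560,420),interpolation=cv2.INTER_CUBIC); b=cv2.resize(b,(448,420),interpolation=cv2.INTER_CUBIC)
c=np.hstack([a,b]); c=cv2.resize(c,(800,333)); cv2.imwrite('pics/final.png',c)
E
```

```text
t 33.6 grasp world [424.1 288.4 298.4] box [-186.3  351.3  298.4] F [ 1.2  0.3 -0.1] w 42.7
```

View pics/final.png

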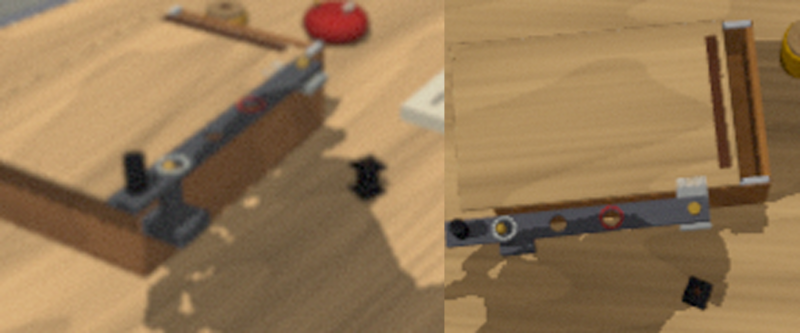

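The brass peg shows inside the white ring in both views, and the bar lies level along the box. One numeric check of height and stability before handing in.

```bash
python3 - <<'E'
from h import *
from scipy.optimize import least_squares
ds={c:arm.get_image(c) for c in('top','side')}; obs={}
exp=b2w([-95,112,93])
for c,d in ds.items():
    u,v=np.round(proj(d,exp)).astype(int); r=9
    p=np.ascontiguousarray(d['img'][v-r:v+r+1,u-r:u+r+1]); h=cv2.cvtColor(p,cv2.COLOR_RGB2HSV)
    m=(h[...,1]<60)&(h[...,2]>130); ys,xs=np.nonzero(m)
    obs[c]=np.array([(xs.min()+xs.max())/2+u-r,(ys.min()+ys.max())/2+v-r]) ; print(c,len(xs),obs[c],proj(d,exp))
s=least_squares(lambda x:np.concatenate([np.array(proj(ds[c],x))-obs[c] for c in ds]),exp)
print(w2b(s.x).round(1),s.cost)
E
```

```text
top 19 [246.5 192. ] (np.float64(245.16615052086996), np.float64(192.57455374375792))
side 25 [251.  228.5] (np.float64(250.71834774638316), np.float64(228.84647080699253))
[-93.8 109.6  92. ] 0.0031184823813519974
```

```bash
python3 -c "
from h import *
print(arm.sign_off())"
```

```text
the job is handed in; nothing more can be done
None
```

The job is done and handed in at about 34 s of robot time. I pulled the lid open by the stay knob and set the red-ringed hole on the peg. All six spools then went from the tray into the box. I lifted the stay, let the lid come back and lowered the white-ringed hole over the peg.

- **White hole:** the last pictures show the brass peg inside the white ring with the bar level. The ring's top measured 92 mm above the table, against 93 mm when seated, so it is fully down. Its centre read about 2 mm off the peg, which fits the play in the hole.
- **Lid:** in the last pictures it is held open by a narrow gap. I did not measure the gap after letting go; before lowering, the lid was at about 0.03.
- **Spools:** the last picture of the open box showed all six standing inside and the tray empty.
- **Other things:** I did not touch the black look-alike spools, the reels or the pincushion. Those in the later pictures looked unmoved. I did not check the black spool beyond the tray again at the end.
- **Forces:** the highest reading was 12 N, when the fingers closed on the first spool, probably brushing the tray. I gripped the others 3 mm higher and got no such contact.

One colour check for the red ring found no pixels because its threshold was wrong, and I went by the force reading and pictures instead.

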